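# Bolt the grinding-wheel carriers and put them away

### The job

Shut both side bolts fully on every wheel carrier: draw one long side along the bent bracket so the blade overhanging it pushes the bolt home, turn the carrier half round and draw the other side through the same way. Never push a bolt with the fingers. Then stow all the carriers in the wooden tray, lying flat on its floor, and leave the pen body, seating tool, slip and bottle where they are.

Things in the scene. Friction and masses are not known exactly. Their poses are not given: they have to be found in the camera images.
- bracket: Fixed bent steel bracket that shuts the bolts. Origin on the counter at the foot of the upright's working face, below the middle of the blade. +x: the way a carrier travels through; +y: from the working face into the bracket; z up. The upright is a wall 28 tall, 10 thick; its working face is the plane y = 0, from x = -110 to 70. The lane at y < 0 is bare counter.
- blade (a point): Middle of the underside of the bracket's dark blade, 18 above the counter, axes as the bracket's. The blade overhangs the lane from y = 0 to -20 (bracket frame), x = -6 to 6, 18 to 28 high. A carrier's plate passes below it, a bolt's tab does not: the blade holds the tab while the carrier travels on in +x, sliding the bolt. The stroke ends with the carrier's centre at about x = 8.
- tray: Fixed open wooden tray, outside 322 along its x by 136 along its y, rim 16 above the counter, walls 6, origin on the counter below its centre. Inside 310 by 124. Three carriers fit only side by side, each lying across the tray (the carrier's long x axis along the tray's y), for example 100 apart along the tray's x.
- tray_floor (a point): Centre of the tray's inner floor, 6 above the counter; axes as the tray's.
- c1_handle (a point): Wheel carrier, 0.3 kg: aluminium plate 96 (x) by 80 (y), 12 high, two small wheels on it (17 high), black rubber handle 22 (x) by 26 (y), 12 to 60 above the underside. Point: handle's centre, 36 above the underside; z up. All alike, 2 or 3 present, the same turned by half a turn. Grip with the fingers closing along its x, clear of the bolts on the long sides (+y: a, -y: b) and of the blade.
- c1_bolt_a (a joint): Brass slide bolt a, in m: 0 open, 0.040 fully shut at its stop; 3 N of friction keeps it where it is. Its upstanding tab, 12 (x) by 10 (y), 14 to 26 above the carrier's underside, is at x = 0.020 - value, y = +0.033 in the carrier. To shut: this side parallel to the bracket's face and 1 to 4 mm off it, tab on the -x side of the blade, then move the carrier in the bracket's +x.
- c1_bolt_b (a joint): Brass slide bolt b, in m: 0 open, 0.040 fully shut at its stop; 3 N of friction keeps it where it is. Its upstanding tab, 12 (x) by 10 (y), 14 to 26 above the carrier's underside, is at x = value - 0.020, y = -0.033 in the carrier. To shut: this side parallel to the bracket's face and 1 to 4 mm off it, tab on the -x side of the blade, then move the carrier in the bracket's +x.
- c2_handle (a point): Wheel carrier, 0.3 kg: aluminium plate 96 (x) by 80 (y), 12 high, two small wheels on it (17 high), black rubber handle 22 (x) by 26 (y), 12 to 60 above the underside. Point: handle's centre, 36 above the underside; z up. All alike, 2 or 3 present, the same turned by half a turn. Grip with the fingers closing along its x, clear of the bolts on the long sides (+y: a, -y: b) and of the blade.
- c2_bolt_a (a joint): Brass slide bolt a, in m: 0 open, 0.040 fully shut at its stop; 3 N of friction keeps it where it is. Its upstanding tab, 12 (x) by 10 (y), 14 to 26 above the carrier's underside, is at x = 0.020 - value, y = +0.033 in the carrier. To shut: this side parallel to the bracket's face and 1 to 4 mm off it, tab on the -x side of the blade, then move the carrier in the bracket's +x.
- c2_bolt_b (a joint): Brass slide bolt b, in m: 0 open, 0.040 fully shut at its stop; 3 N of friction keeps it where it is. Its upstanding tab, 12 (x) by 10 (y), 14 to 26 above the carrier's underside, is at x = value - 0.020, y = -0.033 in the carrier. To shut: this side parallel to the bracket's face and 1 to 4 mm off it, tab on the -x side of the blade, then move the carrier in the bracket's +x.
- c3_handle (a point): Wheel carrier, 0.3 kg: aluminium plate 96 (x) by 80 (y), 12 high, two small wheels on it (17 high), black rubber handle 22 (x) by 26 (y), 12 to 60 above the underside. Point: handle's centre, 36 above the underside; z up. All alike, 2 or 3 present, the same turned by half a turn. Grip with the fingers closing along its x, clear of the bolts on the long sides (+y: a, -y: b) and of the blade.
- c3_bolt_a (a joint): Brass slide bolt a, in m: 0 open, 0.040 fully shut at its stop; 3 N of friction keeps it where it is. Its upstanding tab, 12 (x) by 10 (y), 14 to 26 above the carrier's underside, is at x = 0.020 - value, y = +0.033 in the carrier. To shut: this side parallel to the bracket's face and 1 to 4 mm off it, tab on the -x side of the blade, then move the carrier in the bracket's +x.
- c3_bolt_b (a joint): Brass slide bolt b, in m: 0 open, 0.040 fully shut at its stop; 3 N of friction keeps it where it is. Its upstanding tab, 12 (x) by 10 (y), 14 to 26 above the carrier's underside, is at x = value - 0.020, y = -0.033 in the carrier. To shut: this side parallel to the bracket's face and 1 to 4 mm off it, tab on the -x side of the blade, then move the carrier in the bracket's +x.
- pen: Bystander: white ebonite pen body 125 long, 13 thick, lying; origin under its middle.
- seater: Bystander: steel nib seating tool 110 long, 12 thick, lying; origin under its middle.
- slip: Bystander: grey arkansas slip 75 x 28 x 8; origin under its middle.
- ink: Bystander: capped cobalt glass sample bottle 48 across, 75 tall; origin under its middle.

How it is judged (in metres and radians):
At the end, for the whole second after the job is handed in: Every carrier present has both bolts pushed at least 34 mm of their 40 mm stroke, and lies flat (within 0.08 rad, on the floor within 5 mm) inside the tray, untouched (x of c1_handle in the frame of tray_floor between -0.12 and 0.12 m and y of c1_handle in the frame of tray_floor between -0.032 and 0.032 m and z of c1_handle in the frame of tray_floor between 0.031 and 0.041 m and angle between each of c1_handle, c2_handle, c3_handle's own z axis and vertical below 0.08 rad and value of joint each of c1_bolt_a, c1_bolt_b, c2_bolt_a, c2_bolt_b, c3_bolt_a, c3_bolt_b above 0.034 m and x of c2_handle in the frame of tray_floor between -0.12 and 0.12 m and y of c2_handle in the frame of tray_floor between -0.032 and 0.032 m and z of c2_handle in the frame of tray_floor between 0.031 and 0.041 m and x of c3_handle in the frame of tray_floor between -0.12 and 0.12 m and y of c3_handle in the frame of tray_floor between -0.032 and 0.032 m and z of c3_handle in the frame of tray_floor between 0.031 and 0.041 m).
It fails at once if the fingers push on a bolt's tab (over 2 N) (contact force between the fingers and c1_bolt_a_c0 above 2 N or contact force between the fingers and c1_bolt_b_c0 above 2 N or contact force between the fingers and c2_bolt_a_c0 above 2 N or contact force between the fingers and c2_bolt_b_c0 above 2 N or contact force between the fingers and c3_bolt_a_c0 above 2 N or contact force between the fingers and c3_bolt_b_c0 above 2 N).
It fails at once if a bystander is moved more than 30 mm (distance of any of pen, seater, slip, ink from where it was at the start of the episode above 0.03 m).
Of c1, c2, c3 only 2 to 3 are there at a start; the rules pass over those that are not, and their reading is None.
At some moment in a run one of c1, c2, c3 may be knocked a few centimetres aside while the robot is not near it.
Once in a run the grip may slacken for a moment while it holds something.
It also fails if it takes over 210 s, if anything falls off the work surface, if the arm or the gripper's body presses on something with over 40 N, if the wrist force passes 120 N, or if a joint passes its speed limit or range.

### The arm

A 7-joint arm with a two-finger parallel gripper is mounted at the origin on the work surface. World frame = base frame: x ahead of the robot, y to its left, z up, the work surface at z = 0. Lengths are in m, angles in degrees, forces in N, time in s.
With the tool pointing down it reaches from about 0.425 to 0.825 m from the base axis. Payload 3.6 kg.
Tool frame: the origin (TCP) lies at the very end of the fingers, on their centre line; the grasp point (between the pads) lies 19 mm behind it; y points along the fingers, z is the direction in which the jaws open and shut, and the axes are right-handed (so a half turn about y gives the same grasp; the last joint's range is limited). The gripper opens to 85 mm and grips with 20 to 120 N. Pads are 22 mm wide; open, the fingers measure 114 mm over their backs; the gripper's body (76 mm by 85 mm) begins 54 mm behind the grasp point. The pads swing forward as they close: fully open they stand 13 mm farther back than shut.
Start: joints at [-68.898, 35.231, -0.722, 81.555, 0.464, 63.22, -2.315], TCP at [0.25, 0.6, 0.209] pointing down, gripper open.
Joint ranges: [-178.69, 178.69], [-17.37, 117.87], [-77.05, 75.6], [15.02, 138.74], [-78.02, 258.01], [0.78, 113.62], [-162.83, 162.83]. Speed limits (degrees/s): [159.86, 159.86, 180, 180, 180, 180, 180].

### API

Orientations are given as [roll, pitch, yaw] about the fixed x, y, z axes, in that order (R = Rz(yaw) Ry(pitch) Rx(roll)).
In Python, from cell import ctrl gives the robot as it stands. The module is installed in compiled form; this text tells all that it offers.
- The arm moves only by the tool play_rows, never from a script. Its argument "plan" is a list of rows, each a list of 4 numbers: the shift along the world's x, y, z in units of 1000 mm (1.0 is 1000 mm), then the turn about the world's z in units of 90 degrees (1.0 is 90 degrees). In form: [[dx, dy, dz, roll], ...]. A call has exactly 10 rows; each row is the pose to reach, as a shift and turn from the pose measured when the call began; what a row does not reach only later rows make up. A row lasts 1/10 s, in which the tool goes at most 50 mm and 8.59 degrees, less where a joint would pass 70% of its speed; a pose out of reach is approached as far as the arm can. A call with a number of a shift or a turn outside -1 to 1 is refused whole. A call with a gripper value outside its range is refused whole. "grip" is the closure, from -1 (fully open) to 1 (shut), set as the call begins (left out, the last holds). The fingers move at their own pace and stop on an object; "grip_force" is the grip in N (left out, the last holds). Time passes only in rows, so rows that repeat a pose let the fingers close, or fill a call up. It gives the time, the measured TCP pose, the force and the opening at its end, in the units of the state.
- ctrl.get_state(): the state, without advancing time (a new reading comes with each control period).
- ctrl.read_camera(name): name is "side" or "top"; returns the picture (384x512x3 uint8, red, green, blue); there is no depth.
- ctrl.camera_model(name): a dict with "fx", "fy", "cx", "cy" (pixels), "cam_to_world" (4x4, takes a point from camera to world coordinates). Camera axes: x right, y down, z forward; pixel columns grow to the right and rows downward; lengths in m; the calibration is good to about 2 mm. A picture is of the moment at which its call begins. camera_model takes no time and is no camera call.
- ctrl.finish_job(): hands the job in, once; it reports no verdict.
The state is a dict: "clock": time; "qpos": joint angles; "dq": joint speeds; "tau": joint torques, N m; "position": TCP position; "ee_rot": TCP orientation; "force": force on the tool from outside, world axes, zero at the start; "ft_torque": the same for the moment, N m; "finger_gap": opening from 0.0 (shut) to 1.0 (fully open).
Only numpy, scipy, OpenCV 4.12 (cv2) and the standard library are available. Lean on these libraries where they do the work, as an engineer would, in place of code of your own. Each camera call takes 0.05 s, during which the arm holds its last target.

## Working session

There is one attempt and no reset: what is moved stays moved. The work goes in short steps, Python scripts to look and compute and a tool call to move; the robot and the scene stay as the last step left them, time stands still between calls to the robot, and variables do not carry over. Pictures are saved under pics/ and viewed, and the job is handed in when it is done.

Besides the shell and the picture viewer there is one more tool, called after "Request:" by a JSON object that holds its "fn" and its "kwargs". play_rows: Moves the arm, as the interface text tells. Its arguments: {"type":"object","properties":{"plan":{"type":"array"},"grip":{"type":"number"},"grip_force":{"type":"number"}},"required":["plan"]}

```bash
mkdir -p pics; cat > h.py <<'E'
from cell import ctrl
import numpy as np, cv2
def snap(n,tag):
    im=ctrl.read_camera(n); cv2.imwrite(f'pics/{tag}.png',im[:,:,::-1]); return im
def ray(n,u,v,z):
    m=ctrl.camera_model(n);T=np.array(m['cam_to_world'])
    d=T[:3,:3]@np.array([(u-m['cx'])/m['fx'],(v-m['cy'])/m['fy'],1]);o=T[:3,3]
    return o+d*(z-o[2])/d[2]
def proj(n,p):
    m=ctrl.camera_model(n);T=np.linalg.inv(np.array(m['cam_to_world']))
    q=T[:3,:3]@np.array(p)+T[:3,3]
    return m['fx']*q[0]/q[2]+m['cx'],m['fy']*q[1]/q[2]+m['cy']
E
python3 - <<'E'
from h import *
s=ctrl.get_state();print(s)
for n in('top','side'):
    snap(n,n+'0');m=ctrl.camera_model(n);print(n,m['fx'],m['cx'],m['cy'],np.round(m['cam_to_world'],3).tolist())
E
```

```text
{'clock': 0.0, 'qpos': array([-68.89839934,  35.29219195,  -0.72305841,  81.64303462,
         0.46379681,  63.21927458,  -2.31418057]), 'dq': array([-0.02097712,  0.08535031,  0.05870337, -0.06548448, -0.07773232,
        0.00522061, -0.09914621]), 'tau': array([-1.40791512e-04, -4.69195426e+01,  2.58714985e-01, -1.71040410e+01,
        9.90211149e-03,  9.52222268e-03, -4.24113651e-07]), 'position': array([0.24966795, 0.59923026, 0.20819499]), 'ee_rot': array([-9.01516238e+01, -1.88047693e-03, -2.26155159e+01]), 'force': array([ 0.02119125,  0.25612408, -0.56935388]), 'ft_torque': array([ 0.00579052, -0.07120363,  0.00482302]), 'finger_gap': 0.9970779840764356}
top 422.65561813283614 253.28163018700332 190.58716023793093 [[-0.012, -0.997, 0.076, 0.496], [-1.0, 0.012, -0.004, 0.003], [0.004, -0.076, -0.997, 1.254], [0.0, 0.0, 0.0, 1.0]]
side 464.7874421619767 251.97486721004302 196.79503212315436 [[0.999, -0.019, 0.049, 0.523], [-0.052, -0.538, 0.841, -0.893], [0.011, -0.843, -0.538, 0.64], [0.0, 0.0, 0.0, 1.0]]
```

View pics/top0.png

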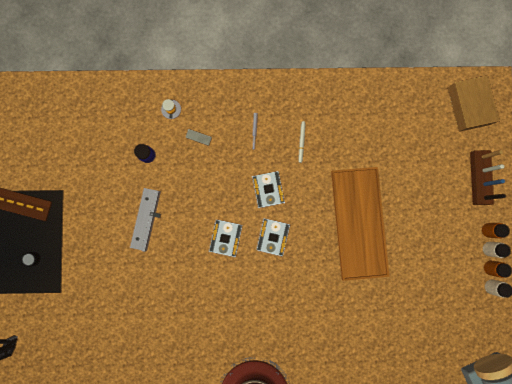

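View pics/side0.png

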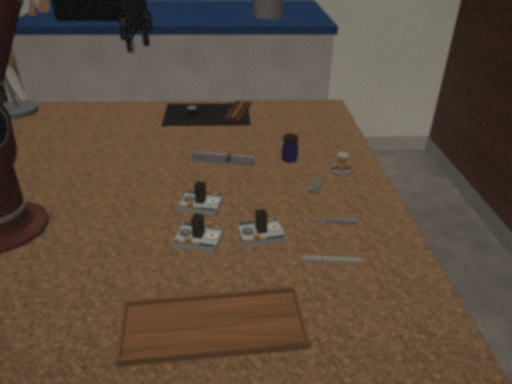

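```bash
python3 - <<'E'
import cv2
a=cv2.imread('pics/top0.png')
cv2.imwrite('pics/z1.png',cv2.resize(a[160:265,115:315],None,fx=4,fy=4,interpolation=cv2.INTER_CUBIC))
b=cv2.imread('pics/side0.png')
cv2.imwrite('pics/z2.png',cv2.resize(b[140:260,160:360],None,fx=4,fy=4,interpolation=cv2.INTER_CUBIC))
E
```

```text
(no output)
```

View pics/z1.png

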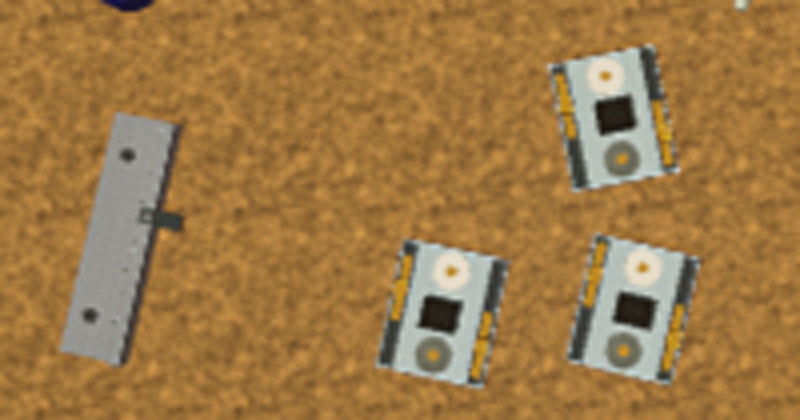

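View pics/z2.png

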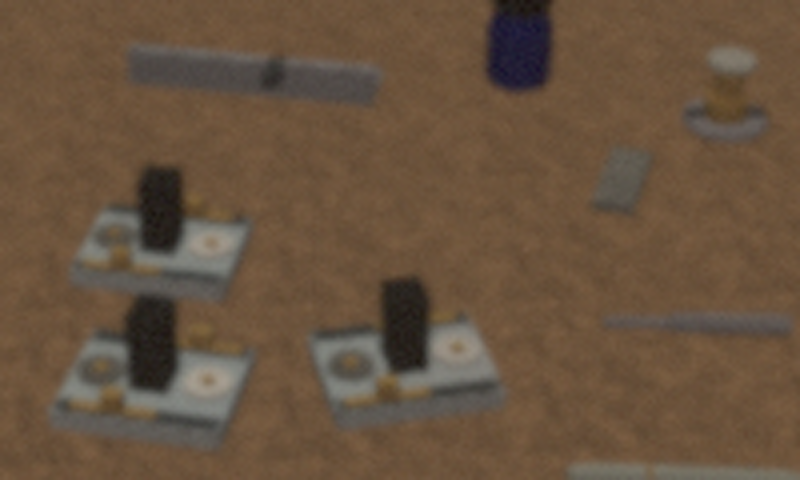

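```bash
cat >> h.py <<'E'
def carriers(im, sc=6, dbg=None, zplate=0.012, roi=(120,150,330,275)):
    u0,v0,u1,v1=roi
    b=cv2.resize(im[v0:v1,u0:u1],None,fx=sc,fy=sc,interpolation=cv2.INTER_CUBIC)
    hsv=cv2.cvtColor(b,cv2.COLOR_RGB2HSV)
    m=((hsv[:,:,1]<95)).astype(np.uint8)*255
    m=cv2.morphologyEx(m,cv2.MORPH_OPEN,np.ones((7,7)))
    m=cv2.morphologyEx(m,cv2.MORPH_CLOSE,np.ones((25,25)))
    if dbg: cv2.imwrite(dbg,m)
    out=[]
    for c in cv2.findContours(m,cv2.RETR_EXTERNAL,cv2.CHAIN_APPROX_NONE)[0]:
        if cv2.contourArea(c)<200*sc*sc: continue
        r=lambda z:np.array([ray('top',(p[0]+.5)/sc-.5+u0,(p[1]+.5)/sc-.5+v0,z)[:2] for p in cv2.convexHull(c)[:,0]])
        P=r(zplate)
        (cx,cy),(w,h),ang=cv2.minAreaRect((P*1000).astype(np.float32))
        if w<h: w,h,ang=h,w,ang-90
        ang=(ang+90)%180-90
        out.append((round(cx,1),round(cy,1),round(w,1),round(h,1),round(ang,2)))
    return out
E
python3 - <<'E'
from h import *
im=cv2.imread('pics/top0.png')[:,:,::-1].copy()
for o in carriers(im,dbg='pics/m.png'):print(o)
print('bracket@28'); 
for o in carriers(im,zplate=.028):print(o)
print('tray', )
sc=4;u0,v0,u1,v1=320,150,400,290
b=cv2.resize(im[v0:v1,u0:u1],None,fx=sc,fy=sc,interpolation=cv2.INTER_CUBIC)
cv2.imwrite('pics/tr.png',b[:,:,::-1]);hsv=cv2.cvtColor(b,cv2.COLOR_RGB2HSV)
print(hsv[280,160],hsv[280,20],hsv[280,100],hsv[40,20])
E
```

```text
(452.8, 81.0, 98.0, 82.3, -12.72)
(454.0, -58.2, 98.1, 82.3, -13.89)
(508.1, 309.2, 182.1, 66.0, -12.94)
(594.0, -45.9, 98.1, 81.6, 10.54)
bracket@28
(453.4, 80.0, 96.8, 81.2, -12.72)
(454.5, -57.4, 96.8, 81.2, -13.89)
(508.0, 305.3, 179.8, 65.1, -12.94)
(592.7, -45.3, 96.8, 80.6, 10.54)
tray
[ 14 195 152] [ 17 171 148] [ 15 192 167] [ 17 166 154]
```

View pics/m.png

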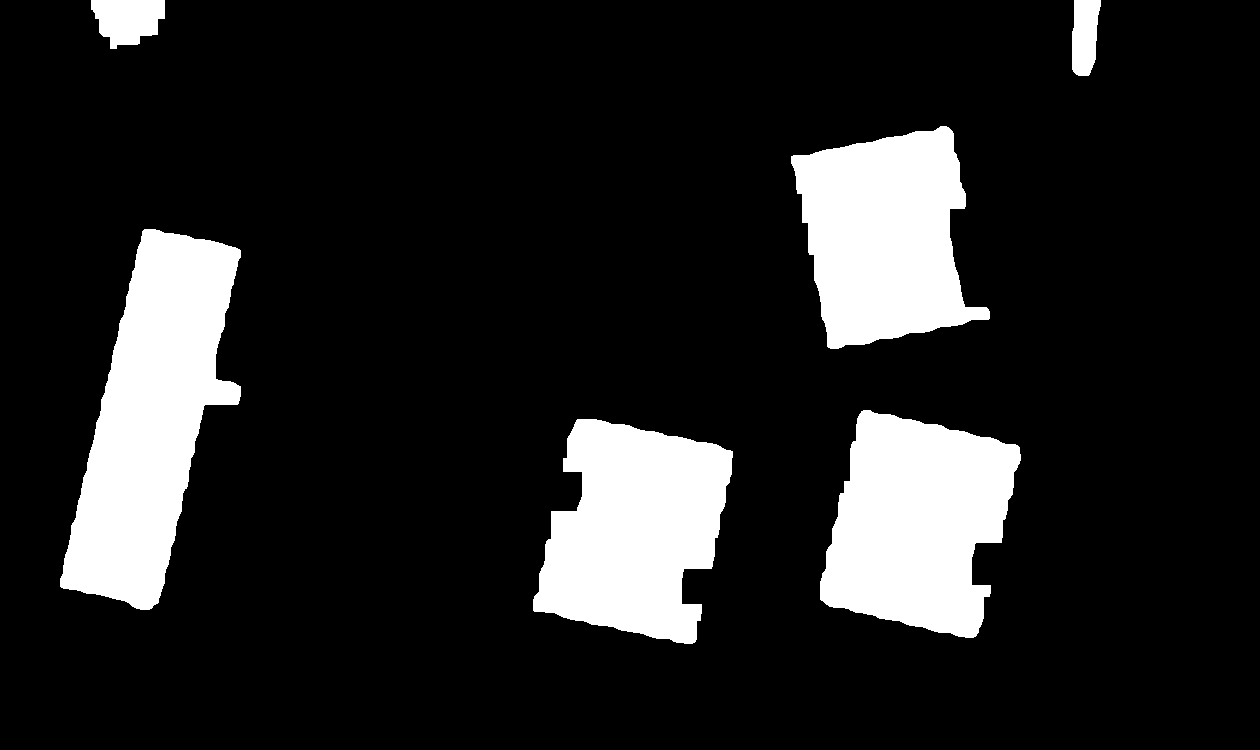

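View pics/tr.png

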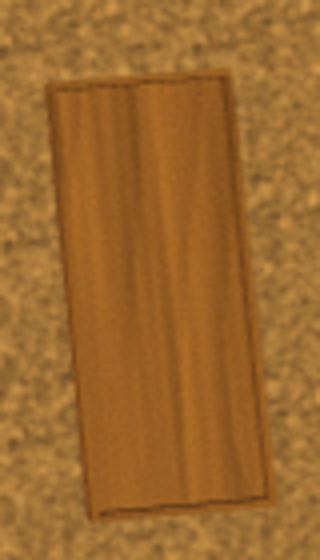

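```bash
python3 - <<'E'
from h import *
im=np.mean([ctrl.read_camera('top').astype(float) for _ in range(4)],0).astype(np.uint8)
cv2.imwrite('pics/avg.png',im[:,:,::-1])
hsv=cv2.cvtColor(im,cv2.COLOR_RGB2HSV).astype(int)
for v in (200,207,228,240): print(v,[(u,hsv[v,u,1],hsv[v,u,2]) for u in range(140 if v>220 else 145,165)])
# outer edge: saturation crossing, inner edge: value crossing, per row (subpixel)
for name,ch,th,z in (('outer',1,None,0.0),('inner',2,None,0.028)):
    P=[]
    for v in list(range(195,210))+list(range(222,246)):
        uc=153-(v-200)*0.243
        us=np.arange(int(uc)-5,int(uc)+11); row=hsv[v,us,ch].astype(float)
        if name=='outer':
            k=[i for i in range(2,len(us)-1) if row[i]<100<=row[i+1]]
            t=100
        else:
            t=125; k=[i for i in range(len(us)-1) if row[i]>=t>row[i+1]]
        if not k: continue
        i=k[0]; u=us[i]+(t-row[i])/(row[i+1]-row[i]); P.append(ray('top',u,v,z)[:2]*1000)
    P=np.array(P); 
    if len(P)<5: print(name,len(P));continue
    for _ in range(3):
        f=np.polyfit(P[:,0],P[:,1],1);r=P[:,1]-np.polyval(f,P[:,0]);P=P[abs(r)<2*r.std()+1e-6]
    print(name,len(P),np.degrees(np.arctan(f[0])),np.polyval(f,[400,500,600]),r.std())
E
python3 - <<'E'
import cv2
a=cv2.imread('pics/avg.png')
cv2.imwrite('pics/z3.png',cv2.resize(a[182:257,122:182],None,fx=8,fy=8,interpolation=cv2.INTER_NEAREST))
b=cv2.imread('pics/side0.png')
cv2.imwrite('pics/z4.png',cv2.resize(b[140:175,185:265],None,fx=9,fy=9,interpolation=cv2.INTER_NEAREST))
E
```

```text
200 [(145, np.int64(11), np.int64(141)), (146, np.int64(15), np.int64(117)), (147, np.int64(15), np.int64(116)), (148, np.int64(14), np.int64(148)), (149, np.int64(12), np.int64(155)), (150, np.int64(15), np.int64(152)), (151, np.int64(15), np.int64(153)), (152, np.int64(15), np.int64(156)), (153, np.int64(15), np.int64(153)), (154, np.int64(12), np.int64(154)), (155, np.int64(12), np.int64(147)), (156, np.int64(25), np.int64(112)), (157, np.int64(54), np.int64(75)), (158, np.int64(117), np.int64(105)), (159, np.int64(164), np.int64(151)), (160, np.int64(168), np.int64(165)), (161, np.int64(165), np.int64(178)), (162, np.int64(164), np.int64(170)), (163, np.int64(167), np.int64(156)), (164, np.int64(163), np.int64(147))]
207 [(145, np.int64(10), np.int64(150)), (146, np.int64(13), np.int64(152)), (147, np.int64(10), np.int64(152)), (148, np.int64(10), np.int64(150)), (149, np.int64(13), np.int64(152)), (150, np.int64(13), np.int64(156)), (151, np.int64(13), np.int64(153)), (152, np.int64(13), np.int64(154)), (153, np.int64(10), np.int64(157)), (154, np.int64(9), np.int64(147)), (155,
[... 1674 characters left out ...]
)), (151, np.int64(167), np.int64(166)), (152, np.int64(166), np.int64(177)), (153, np.int64(165), np.int64(173)), (154, np.int64(165), np.int64(173)), (155, np.int64(163), np.int64(174)), (156, np.int64(163), np.int64(175)), (157, np.int64(167), np.int64(173)), (158, np.int64(164), np.int64(163)), (159, np.int64(163), np.int64(152)), (160, np.int64(163), np.int64(136)), (161, np.int64(168), np.int64(138)), (162, np.int64(164), np.int64(163)), (163, np.int64(167), np.int64(165)), (164, np.int64(166), np.int64(163))]
outer 38 -12.823435985348352 [318.87953607 296.11707465 273.35461323] 0.27611629743281435
inner 39 -12.914397119460205 [318.38742356 295.45791883 272.5284141 ] 0.5027126724959418
```

View pics/z3.png

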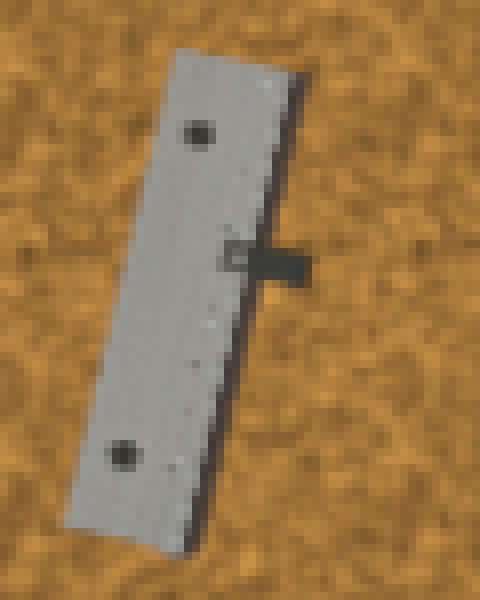

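View pics/z4.png

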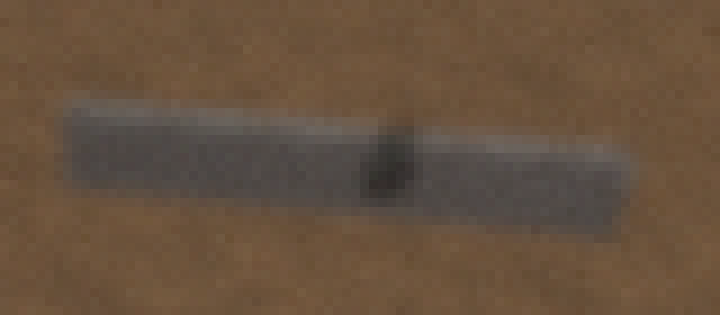

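```bash
python3 - <<'E'
from h import *
f=lambda u,v,z:np.round(ray('top',u,v,z)*1000,1)
th=np.radians(-12.87);ex=np.array([np.cos(th),np.sin(th)]);ey=np.array([-ex[1],ex[0]])
O=np.array([500,295.8])
for n,a,b,z in(('hi',294,72,.028),('lo',187,553,.028),('hi0',308,72,0),('lo0',200,553,0),('blade end',309,257,.028),('blade end2',305,287,.028)):
    p=f(122+a/8-.5,182+b/8-.5,z)[:2]; print(n,p,(p-O)@ex,(p-O)@ey)
m=[b for b in (0,)]
s=lambda a,b,z:ray('side',185+a/9-.5,140+b/9-.5,z)[:2]*1000
for n,a,b,z in(('hi top',634,160,.028),('lo top',64,110,.028),('hi bot',615,240,0),('lo bot',66,188,0),('bladeL',362,180,.023),('bladeR',413,180,.023)):
    p=s(a,b,z);print(n,p,(p-O)@ex,(p-O)@ey)
# handle check via side/top: project predicted handle centre top
# tray
im=cv2.imread('pics/avg.png')[:,:,::-1]
sc=4;u0,v0,u1,v1=320,150,400,290
b=cv2.resize(im[v0:v1,u0:u1],None,fx=sc,fy=sc,interpolation=cv2.INTER_CUBIC)
b=cv2.GaussianBlur(b,(0,0),6);hsv=cv2.cvtColor(b,cv2.COLOR_RGB2HSV)
k=((hsv[:,:,1]>181)).astype(np.uint8)*255
k=cv2.morphologyEx(k,cv2.MORPH_OPEN,np.ones((15,15)));k=cv2.morphologyEx(k,cv2.MORPH_CLOSE,np.ones((25,25)))
c=max(cv2.findContours(k,cv2.RETR_EXTERNAL,cv2.CHAIN_APPROX_NONE)[0],key=cv2.contourArea)
P=np.array([f((p[0]+.5)/sc-.5+u0,(p[1]+.5)/sc-.5+v0,.016)[:2] for p in cv2.convexHull(c)[:,0]])
print(cv2.minAreaRect(P.astype(np.float32)))
for a,bb in((47,83),(231,70),(275,502),(90,520)): print(f(320+a/4-.5,150+bb/4-.5,.016))
E
```

```text
hi [592.5 273.4] 95.16558006736896 -1.2338437669286118
lo [419.6 311. ] -81.76583097132225 -3.0901271121357126
hi0 [594.7 274.3] 97.1098458347928 0.1335737353815098
lo0 [417.8 313.2] -84.01063863228194 -1.34632707620939
blade end [525.3 267.6] 30.94567182451509 -21.85624385225901
blade end2 [514.5 269. ] 20.10515433839044 -22.897003494551434
hi top [598.47657301 270.00901735] 101.74731579443964 -3.208417902210431
lo top [418.34261665 309.90843209] -82.74849076271975 -4.4343417977954624
hi bot [592.79248561 269.15495774] 96.39625728324829 -5.307093723778837
lo bot [417.35208965 309.6302397 ] -83.65216921408418 -4.926175116460897
bladeL [513.19943167 268.79798378] 18.88225597547657 -23.383632856850095
bladeR [529.14097114 268.29249374] 34.53590406509888 -20.32561020266556
((491.50421142578125, -312.283203125), (321.7507019042969, 139.9812469482422), 4.209614276885986)
[ 647.2 -233.6   16. ]
[ 655.3 -369.8   16. ]
[ 339.9 -390.8   16. ]
[ 328.8 -256.4   16. ]
```

Request:
{"fn": "play_rows", "kwargs": {"plan": [[0.02,-0.05,0,-0.08],[0.04,-0.1,0,-0.17],[0.06,-0.15,0,-0.26],[0.08,-0.2,0,-0.35],[0.1,-0.25,-0.01,-0.44],[0.12,-0.3,-0.02,-0.53],[0.14,-0.35,-0.03,-0.62],[0.16,-0.4,-0.04,-0.71],[0.18,-0.45,-0.05,-0.8],[0.203,-0.518,-0.058,-0.89]], "grip": -1}}

```text
clock: 1.3
position: [0.433, 0.1374, 0.1593]
ee_rot: [-90.0, 0.0, -103.0]
force: [0.7, 0.6, -0.4]
finger_gap: 1.0
```

Request:
{"fn": "play_rows", "kwargs": {"plan": [[0,0,0,0],[0,0,0,0],[0,0,0,0],[0,0,0,0],[0,0,0,0],[0,0,0,0],[0,0,0,0],[0,0,0,0],[0,0,0,0],[0,0,0,0]]}}

```text
clock: 2.3
position: [0.433, 0.1374, 0.1593]
ee_rot: [-90.0, 0.0, -103.0]
force: [-0.1, -0.2, -0.8]
finger_gap: 1.0
```

```bash
cat > now.py <<'E'
import sys
from h import *
def st():
    s=ctrl.get_state(); p=s['position']*1000; j=(90+s['ee_rot'][2]+180)%360-180
    print('t',round(s['clock'],2),'pos',np.round(p,1),'jaw',round(j,2),'rpy',np.round(s['ee_rot'],2),'F',np.round(s['force'],1),'T',np.round(s['ft_torque'],2),'gap',round(s['finger_gap'],3),'j7',round(s['qpos'][6]))
    return p,j
E
python3 - <<'E'
from now import *
p,j=st()
im=snap('top','t1')
for o in carriers(im):print(o)
E
```

```text
t 2.3 pos [433.  137.4 159.3] jaw -13.01 rpy [-9.0000e+01  4.0000e-02 -1.0301e+02] F [-0.1 -0.2 -0.8] T [ 0.02 -0.02 -0.03] gap 1.0 j7 -19
(427.8, 105.7, 158.0, 148.2, 0.88)
(453.9, -58.2, 98.2, 82.5, -13.94)
(508.1, 309.2, 182.2, 66.0, -12.94)
(593.9, -45.9, 98.2, 81.6, 10.51)
```

Request:
{"fn": "play_rows", "kwargs": {"plan": [[0.01,-0.03,0,0.003],[0.02,-0.056,0,0.003],[0.02,-0.0564,0,0.003],[0.02,-0.0564,-0.02,0.003],[0.02,-0.0564,-0.04,0.003],[0.02,-0.0564,-0.06,0.003],[0.02,-0.0564,-0.08,0.003],[0.02,-0.0564,-0.1,0.003],[0.02,-0.0564,-0.12,0.003],[0.02,-0.0564,-0.131,0.003]]}}

```text
clock: 3.35
position: [0.4522, 0.0816, 0.0269]
ee_rot: [-90.1, 0.0, -102.7]
force: [-0.0, 0.2, 0.5]
finger_gap: 0.996
```

Request:
{"fn": "play_rows", "kwargs": {"plan": [[0,0,0,0],[0,0,0,0],[0,0,0,0],[0,0,0,0],[0,0,0,0],[0,0,0,0],[0,0,0,0],[0,0,0,0],[0,0,0,0],[0,0,0,0]], "grip": 1, "grip_force": 70}}

```text
clock: 4.35
position: [0.4529, 0.0817, 0.028]
ee_rot: [-90.0, 0.1, -102.7]
force: [-0.9, 0.3, 5.2]
finger_gap: 0.231
```

```bash
python3 - <<'E'
from now import *
p,j=st()
snap('side','s1')
E
python3 -c "
import cv2
b=cv2.imread('pics/s1.png')
cv2.imwrite('pics/s1z.png',cv2.resize(b[60:260,140:340],None,fx=3,fy=3,interpolation=cv2.INTER_CUBIC))"
```

```text
t 4.35 pos [452.9  81.7  28. ] jaw -12.72 rpy [-9.0030e+01  8.0000e-02 -1.0272e+02] F [-0.9  0.3  5.2] T [-0.02  0.16 -0.01] gap 0.231 j7 -4
```

View pics/s1z.png

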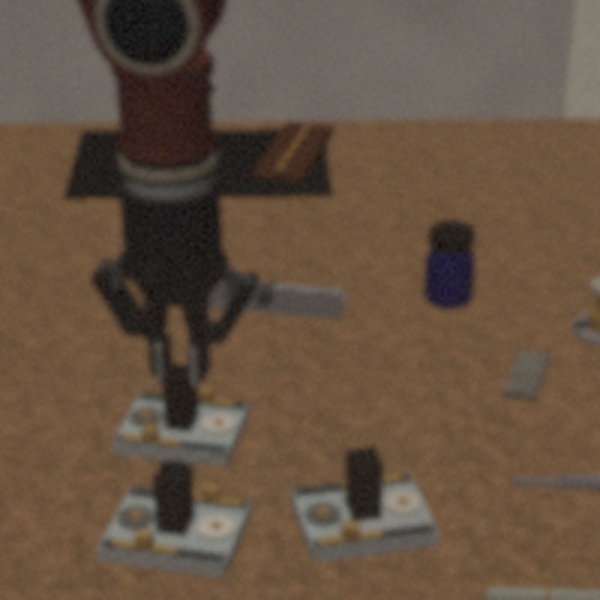

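Request:
{"fn": "play_rows", "kwargs": {"plan": [[0,0,0.015,0],[0,0.01,0.025,0],[0,0.035,0.025,0],[0,0.065,0.025,0],[0,0.095,0.025,0],[0,0.125,0.025,0],[0.002,0.15,0.025,0],[0.003,0.165,0.025,-0.0017],[0.0033,0.1735,0.025,-0.0017],[0.0033,0.1735,0.025,-0.0017]]}}

```text
clock: 5.4
position: [0.4558, 0.2557, 0.0527]
ee_rot: [-90.0, 0.1, -102.8]
force: [0.3, -0.3, -4.4]
finger_gap: 0.235
```

Request:
{"fn": "play_rows", "kwargs": {"plan": [[0,0,0,0],[0,0,-0.005,0],[0,0,-0.01,0],[0,0,-0.013,0],[0,0,-0.016,0],[0,0,-0.019,0],[0,0,-0.021,0],[0,0,-0.023,0],[0,0,-0.024,0],[0,0,-0.0247,0]]}}

```text
clock: 6.4
position: [0.4558, 0.2558, 0.028]
ee_rot: [-90.1, 0.1, -102.8]
force: [-1.5, -0.1, 1.4]
finger_gap: 0.234
```

```bash
python3 - <<'E'
from now import *
p,j=st()
im=snap('top','t2');snap('side','s2')
for o in carriers(im):print(o)
for n in 't','s':
    a=cv2.imread(f'pics/{n}2.png'); a=a[150:290,100:300] if n=='t' else a[80:240,140:340]
    cv2.imwrite(f'pics/{n}2z.png',cv2.resize(a,None,fx=4,fy=3.7,interpolation=cv2.INTER_CUBIC))
E
```

```text
t 6.4 pos [455.8 255.8  28. ] jaw -12.78 rpy [-9.0050e+01  7.0000e-02 -1.0278e+02] F [-1.5 -0.1  1.4] T [-0.24  0.27  0.02] gap 0.234 j7 -22
(454.0, -58.2, 98.1, 82.5, -13.89)
(499.4, 277.1, 223.2, 124.9, 24.49)
(593.9, -45.9, 98.3, 81.6, 10.44)
```

View pics/s2z.png

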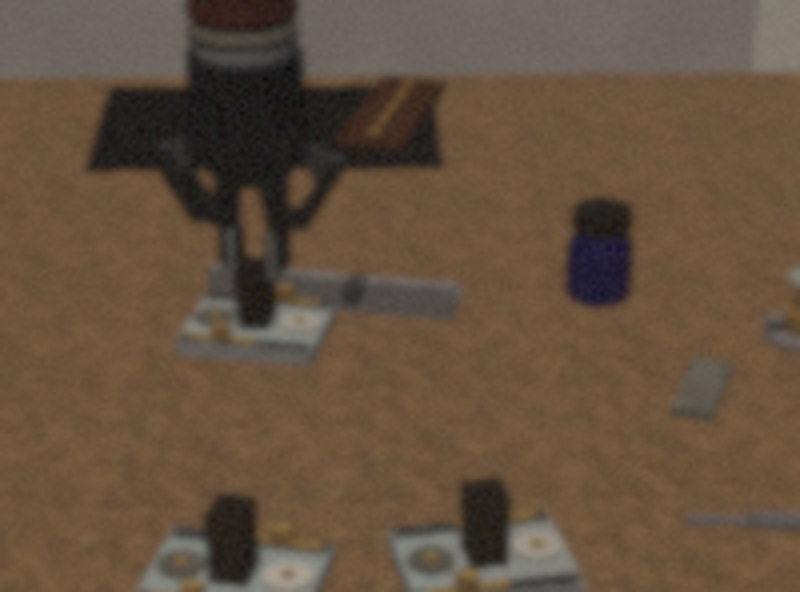

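View pics/t2z.png

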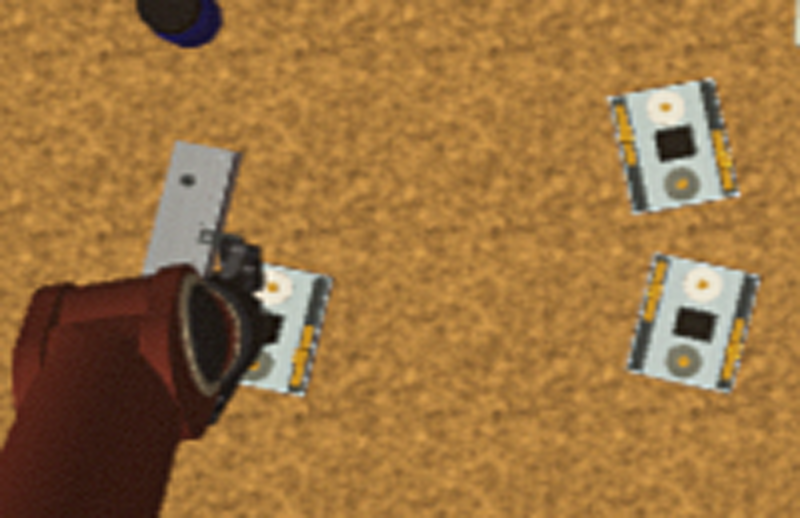

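Request:
{"fn": "play_rows", "kwargs": {"plan": [[0.0002,0.001,0,0],[0.0004,0.002,0,0],[0.0007,0.003,0,0],[0.0009,0.004,0,0],[0.0011,0.005,0,0],[0.0013,0.006,0,0],[0.0016,0.007,0,0],[0.0018,0.008,0,0],[0.0018,0.008,0,0],[0.0018,0.008,0,0]]}}

```text
clock: 7.5
position: [0.4577, 0.2638, 0.0281]
ee_rot: [-90.0, 0.1, -102.8]
force: [0.4, 0.5, -3.7]
finger_gap: 0.23
```

Request:
{"fn": "play_rows", "kwargs": {"plan": [[0.0001,0.0003,0,0],[0.0001,0.0006,0,0],[0.0002,0.001,0,0],[0.0002,0.0013,0,0],[0.0003,0.0016,0,0],[0.0004,0.002,0,0],[0.0004,0.002,0,0],[0.0004,0.002,0,0],[0.0004,0.002,0,0],[0.0004,0.002,0,0]]}}

```text
clock: 8.5
position: [0.4578, 0.2642, 0.0282]
ee_rot: [-90.1, -0.0, -102.8]
force: [-1.6, -4.2, 0.8]
finger_gap: 0.232
```

Request:
{"fn": "play_rows", "kwargs": {"plan": [[-0.0004,-0.002,0,0],[-0.0004,-0.002,0,0],[0.0046,-0.0031,0,0],[0.0095,-0.0043,0,0],[0.0144,-0.0054,0,0],[0.0193,-0.0065,0,0],[0.0241,-0.0076,0,0],[0.029,-0.0087,0,0],[0.0339,-0.0098,0,0],[0.0388,-0.0109,0,0]]}}

```text
clock: 9.5
position: [0.4927, 0.254, 0.0282]
ee_rot: [-90.6, -0.1, -102.8]
force: [-11.7, 1.8, 11.8]
finger_gap: 0.233
```

```bash
cat > lane.py <<'E'
from now import *
th=np.radians(-12.87);ex=np.array([np.cos(th),np.sin(th)]);ey=np.array([-ex[1],ex[0]])
B=np.array([525.8,289.9])
def lane():
    p,j=st(); d=p[:2]-B; F=ctrl.get_state()['force'][:2]
    print('TCP s %.1f y %.1f jaw-lane %.2f  Fx %.1f Fy %.1f'%(d@ex,d@ey,j+12.87,F@ex,F@ey))
if __name__=='__main__': lane()
E
python3 lane.py
```

```text
t 9.5 pos [492.7 254.   28.2] jaw -12.77 rpy [ -90.6    -0.13 -102.77] F [-11.7   1.8  11.8] T [0.38 2.44 0.04] gap 0.233 j7 -21
TCP s -24.3 y -42.4 jaw-lane 0.10  Fx -11.8 Fy -0.9
```

Request:
{"fn": "play_rows", "kwargs": {"plan": [[0,0,0,0],[0,0,0,0],[0,0,0,0],[0,0,0,0],[0,0,0,0],[0,0,0,0],[0,0,0,0],[0,0,0,0],[0,0,0,0],[0,0,0,0]]}}

```text
clock: 10.5
position: [0.4926, 0.2542, 0.0283]
ee_rot: [-90.6, -0.1, -102.8]
force: [-3.6, 0.8, 3.0]
finger_gap: 0.239
```

```bash
python3 lane.py; python3 - <<'E'
from h import *
im=np.mean([ctrl.read_camera('side').astype(float) for _ in range(4)],0).astype(np.uint8)
a=im[120:190,170:270,::-1]
cv2.imwrite('pics/s3z.png',cv2.resize(a,None,fx=8,fy=8,interpolation=cv2.INTER_CUBIC))
E
```

```text
t 10.5 pos [492.6 254.2  28.3] jaw -12.76 rpy [ -90.62   -0.12 -102.76] F [-3.6  0.8  3. ] T [ 0.12  0.53 -0.04] gap 0.239 j7 -21
TCP s -24.4 y -42.2 jaw-lane 0.11  Fx -3.7 Fy -0.0
```

View pics/s3z.png

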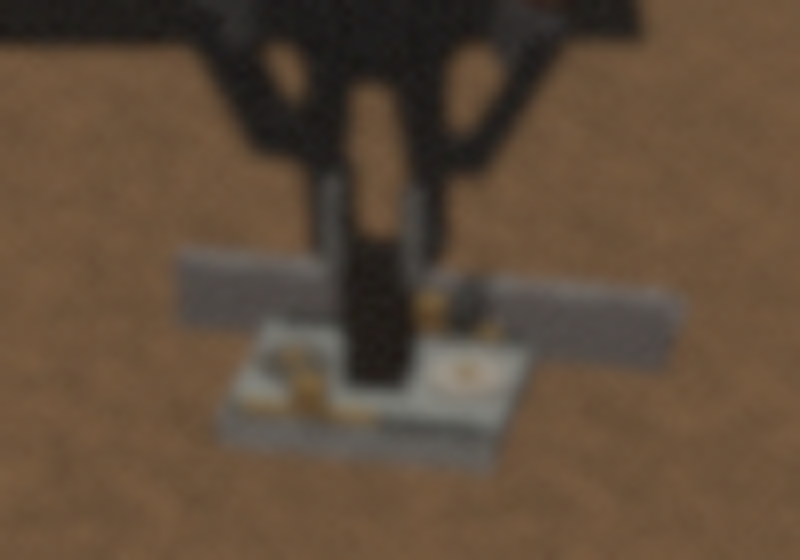

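Request:
{"fn": "play_rows", "kwargs": {"plan": [[0.003,-0.0007,0,0],[0.006,-0.0014,0,0],[0.009,-0.002,0,0],[0.012,-0.0027,0,0],[0.015,-0.0034,0,0],[0.018,-0.0041,0,0],[0.021,-0.0048,0,0],[0.0234,-0.0053,0,0],[0.0234,-0.0053,0,0],[0.0234,-0.0053,0,0]]}}

```text
clock: 11.7
position: [0.5068, 0.2513, 0.0289]
ee_rot: [-91.7, -0.2, -102.5]
force: [-17.7, 1.3, 19.6]
finger_gap: 0.232
```

```bash
python3 lane.py
```

```text
t 11.7 pos [506.8 251.3  28.9] jaw -12.54 rpy [ -91.68   -0.22 -102.54] F [-17.7   1.3  19.6] T [0.51 3.68 0.02] gap 0.232 j7 -20
TCP s -9.9 y -41.9 jaw-lane 0.33  Fx -17.5 Fy -2.7
```

Request:
{"fn": "play_rows", "kwargs": {"plan": [[-0.001,0.0002,0.001,0],[-0.001,0.0002,0.002,0],[-0.001,0.0002,0.002,0],[-0.001,0.0002,0.002,0],[-0.001,0.0002,0.002,0],[-0.001,0.0002,0.002,0],[-0.001,0.0002,0.002,0],[-0.001,0.0002,0.002,0],[-0.001,0.0002,0.002,0],[-0.001,0.0002,0.002,0]]}}

```text
clock: 12.7
position: [0.5059, 0.2515, 0.0309]
ee_rot: [-91.7, -0.2, -102.5]
force: [-0.9, -0.7, -4.2]
finger_gap: 0.233
```

```bash
python3 lane.py; python3 - <<'E'
from h import *
im=np.mean([ctrl.read_camera('side').astype(float) for _ in range(4)],0).astype(np.uint8)
a=im[120:190,170:270,::-1]
cv2.imwrite('pics/s4z.png',cv2.resize(a,None,fx=8,fy=8,interpolation=cv2.INTER_CUBIC))
E
```

```text
t 12.7 pos [505.9 251.5  30.9] jaw -12.54 rpy [ -91.67   -0.22 -102.54] F [-0.9 -0.7 -4.2] T [-0.02 -0.1  -0.02] gap 0.233 j7 -20
TCP s -10.9 y -41.9 jaw-lane 0.33  Fx -0.7 Fy -0.8
```

View pics/s4z.png

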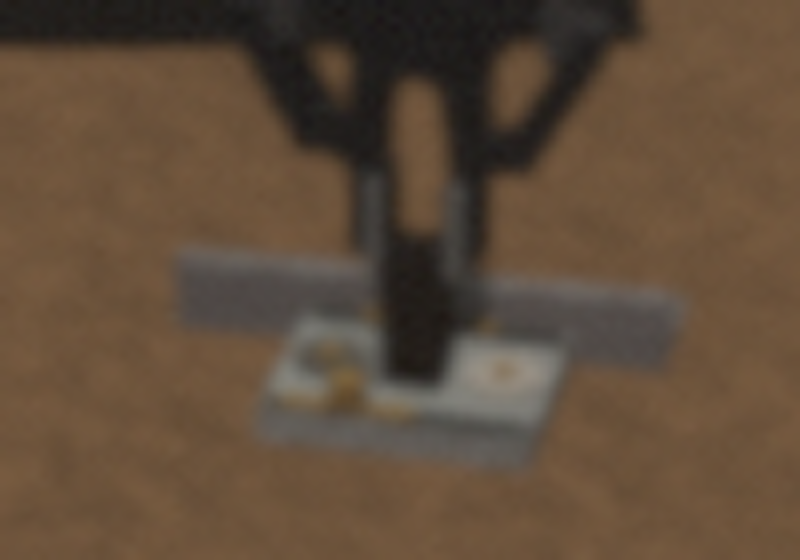

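Request:
{"fn": "play_rows", "kwargs": {"plan": [[0.002,-0.0004,0,0],[0.004,-0.0009,0,0],[0.006,-0.0014,0,-0.001],[0.008,-0.0018,0,-0.002],[0.01,-0.0023,0,-0.003],[0.012,-0.0028,0,-0.0035],[0.013,-0.003,0,-0.0035],[0.014,-0.0032,0,-0.0035],[0.015,-0.0034,0,-0.0035],[0.016,-0.0036,0,-0.0035]]}}

```text
clock: 13.9
position: [0.5217, 0.2479, 0.0308]
ee_rot: [-91.7, -0.2, -102.9]
force: [-2.4, 0.4, -4.8]
finger_gap: 0.233
```

```bash
python3 lane.py
```

```text
t 13.9 pos [521.7 247.9  30.8] jaw -12.85 rpy [ -91.7    -0.24 -102.85] F [-2.4  0.4 -4.8] T [0.22 0.61 0.1 ] gap 0.233 j7 -20
TCP s 5.4 y -41.9 jaw-lane 0.02  Fx -2.4 Fy -0.2
```

Request:
{"fn": "play_rows", "kwargs": {"plan": [[0.0005,-0.0001,0,0],[0.001,-0.0002,0,0],[0.0015,-0.0003,0,0],[0.002,-0.0004,0,0],[0.0025,-0.0006,0,0],[0.003,-0.0007,0,0],[0.0035,-0.0008,0,0],[0.004,-0.0009,0,0],[0.0045,-0.001,0,0],[0.0045,-0.001,0,0]]}}

```text
clock: 14.9
position: [0.5241, 0.2472, 0.0305]
ee_rot: [-92.0, -0.3, -102.8]
force: [-5.9, 1.5, -3.1]
finger_gap: 0.23
```

```bash
python3 lane.py; python3 - <<'E'
from h import *
im=np.mean([ctrl.read_camera('side').astype(float) for _ in range(4)],0).astype(np.uint8)
a=im[120:190,170:270,::-1]
cv2.imwrite('pics/s5z.png',cv2.resize(a,None,fx=8,fy=8,interpolation=cv2.INTER_CUBIC))
E
```

```text
t 14.9 pos [524.1 247.2  30.5] jaw -12.79 rpy [ -91.95   -0.29 -102.79] F [-5.9  1.5 -3.1] T [0.45 1.44 0.16] gap 0.23 j7 -20
TCP s 7.8 y -42.0 jaw-lane 0.08  Fx -6.1 Fy 0.2
```

View pics/s5z.png

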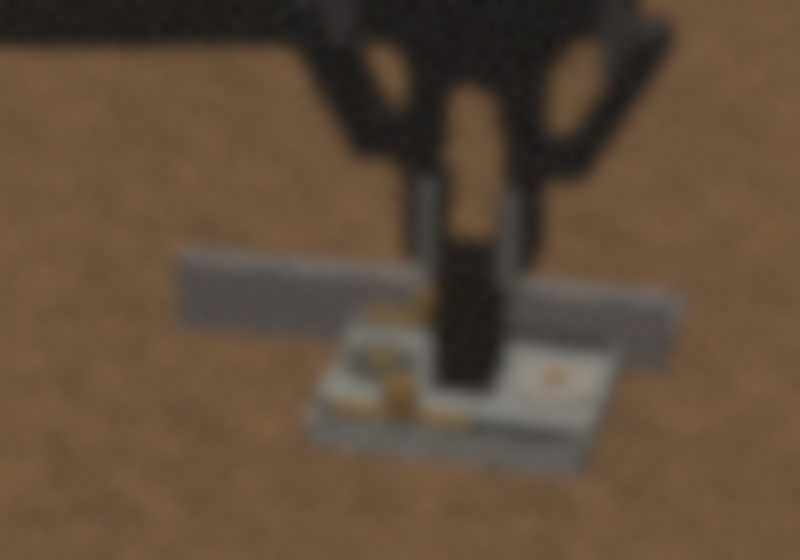

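Request:
{"fn": "play_rows", "kwargs": {"plan": [[-0.003,0.0007,0,0],[-0.004,0.0009,0,0],[-0.005,-0.005,0,0],[-0.007,-0.013,0,0],[-0.009,-0.022,0,0],[-0.011,-0.031,0,0],[-0.013,-0.04,0,0],[-0.015,-0.048,0,0],[-0.018,-0.05,0.015,0.05],[-0.022,-0.05,0.035,0.1]]}}

```text
clock: 16.1
position: [0.5012, 0.1955, 0.0651]
ee_rot: [-92.1, -0.4, -93.7]
force: [0.2, 0.4, -3.1]
finger_gap: 0.232
```

Request:
{"fn": "play_rows", "kwargs": {"plan": [[-0.005,0,0.01,0.09],[-0.01,0,0.01,0.18],[-0.015,0,0.01,0.27],[-0.02,0,0.01,0.36],[-0.025,0,0.01,0.45],[-0.03,0,0.01,0.54],[-0.035,0,0.01,0.63],[-0.035,0,0.01,0.72],[-0.035,0,0.01,0.81],[-0.035,0,0.01,0.9]]}}

```text
clock: 17.1
position: [0.4662, 0.1948, 0.0751]
ee_rot: [-92.1, -0.4, -12.4]
force: [-0.3, -0.2, -4.3]
finger_gap: 0.23
```

```bash
python3 lane.py
```

```text
t 17.1 pos [466.2 194.8  75.1] jaw 77.59 rpy [-92.09  -0.42 -12.41] F [-0.3 -0.2 -4.3] T [ 0.04 -0.02  0.05] gap 0.23 j7 45
TCP s -36.9 y -106.0 jaw-lane 90.46  Fx -0.2 Fy -0.3
```

Request:
{"fn": "play_rows", "kwargs": {"plan": [[0,0,0,0.09],[0,0,0,0.18],[-0.005,0.01,0,0.27],[-0.01,0.02,0,0.36],[-0.015,0.03,0,0.45],[-0.02,0.04,0,0.54],[-0.025,0.05,0,0.63],[-0.025,0.061,0,0.72],[-0.025,0.061,0,0.81],[-0.025,0.061,0,0.9]]}}

```text
clock: 18.1
position: [0.4413, 0.2552, 0.0752]
ee_rot: [-92.1, -0.4, 68.9]
force: [-0.9, -1.3, -4.5]
finger_gap: 0.232
```

Request:
{"fn": "play_rows", "kwargs": {"plan": [[0,0,0,0.05],[0,0,-0.01,0.095],[0,0,-0.02,0.095],[0,0,-0.028,0.095],[0,0,-0.034,0.095],[0,0,-0.038,0.095],[0,0,-0.041,0.095],[0,0,-0.043,0.095],[0,0,-0.043,0.095],[0,0,-0.043,0.095]]}}

```text
clock: 19.1
position: [0.4414, 0.2554, 0.0323]
ee_rot: [-92.1, -0.4, 77.5]
force: [0.5, 0.0, -4.3]
finger_gap: 0.234
```

```bash
python3 lane.py;  python3 - <<'E'
from h import *
im=np.mean([ctrl.read_camera('side').astype(float) for _ in range(3)],0).astype(np.uint8)
a=im[110:200,150:270,::-1]
cv2.imwrite('pics/s6z.png',cv2.resize(a,None,fx=6.5,fy=6.5,interpolation=cv2.INTER_CUBIC))
im=snap('top','t6');print(carriers(im))
E
```

```text
t 19.1 pos [441.4 255.4  32.3] jaw 167.47 rpy [-92.14  -0.4   77.47] F [ 0.5  0.  -4.3] T [-0.02  0.04 -0.01] gap 0.234 j7 100
TCP s -74.6 y -52.5 jaw-lane 180.34  Fx 0.5 Fy 0.1
[(453.9, -58.2, 98.2, 82.5, -13.94), (495.8, 276.0, 178.1, 173.1, 62.28), (594.0, -46.1, 98.2, 81.9, 10.51)]
```

View pics/s6z.png

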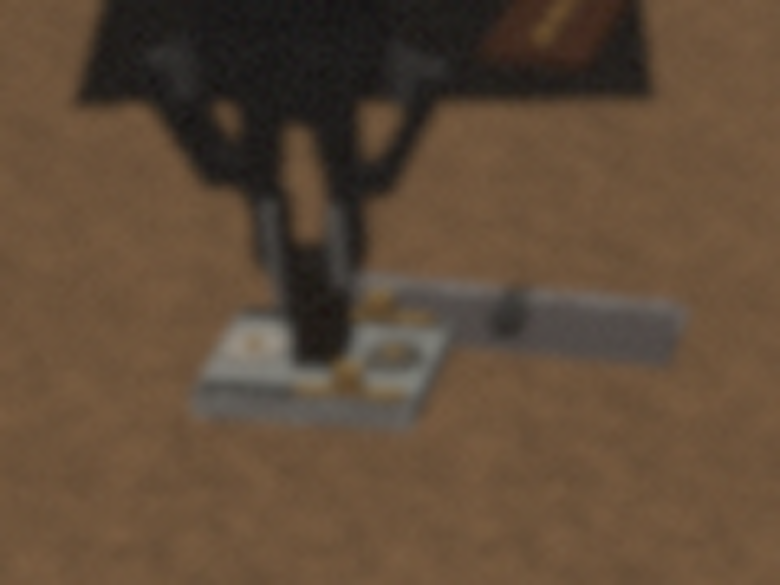

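Request:
{"fn": "play_rows", "kwargs": {"plan": [[0,0,-0.002,-0.004],[0,0,-0.0035,-0.004],[0,0,-0.0045,-0.004],[0,0,-0.005,-0.004],[0.001,-0.0002,-0.005,-0.004],[0.003,-0.0007,-0.005,-0.004],[0.005,-0.0011,-0.005,-0.004],[0.007,-0.0016,-0.005,-0.004],[0.009,-0.002,-0.005,-0.004],[0.01,-0.0022,-0.005,-0.004]]}}

```text
clock: 20.3
position: [0.4464, 0.255, 0.028]
ee_rot: [-91.8, -0.4, 77.2]
force: [-8.7, 1.6, 10.2]
finger_gap: 0.232
```

```bash
python3 lane.py
```

```text
t 20.3 pos [446.4 255.   28. ] jaw 167.24 rpy [-91.77  -0.37  77.24] F [-8.7  1.6 10.2] T [ 0.41  2.85 -0.03] gap 0.232 j7 101
TCP s -69.6 y -51.7 jaw-lane 180.11  Fx -8.8 Fy -0.4
```

Request:
{"fn": "play_rows", "kwargs": {"plan": [[0.001,-0.0002,-0.0003,0],[0.002,-0.0004,-0.0006,0],[0.003,-0.0007,-0.001,0],[0.004,-0.0009,-0.001,0],[0.005,-0.0011,-0.001,0],[0.006,-0.0013,-0.001,0],[0.007,-0.0016,-0.001,0],[0.008,-0.0018,-0.001,0],[0.009,-0.002,-0.001,0],[0.01,-0.0022,-0.001,0]]}}

```text
clock: 21.3
position: [0.4503, 0.2548, 0.028]
ee_rot: [-91.3, -0.3, 77.4]
force: [-10.3, 0.7, 12.7]
finger_gap: 0.237
```

```bash
python3 lane.py
```

```text
t 21.3 pos [450.3 254.8  28. ] jaw 167.44 rpy [-91.34  -0.29  77.44] F [-10.3   0.7  12.7] T [0.36 3.15 0.02] gap 0.237 j7 102
TCP s -65.8 y -51.0 jaw-lane 180.31  Fx -10.2 Fy -1.6
```

Request:
{"fn": "play_rows", "kwargs": {"plan": [[0,0,0.001,0],[0,0,0.002,-0.003],[0.0004,0.002,0.002,-0.003],[0.0009,0.004,0.002,-0.003],[0.0013,0.006,0.002,-0.003],[0.0016,0.007,0.002,-0.003],[0.0018,0.008,0.002,-0.003],[0.002,0.009,0.002,-0.003],[0.0022,0.01,0.002,-0.003],[0.0022,0.01,0.002,-0.003]]}}

```text
clock: 22.3
position: [0.4519, 0.2598, 0.0295]
ee_rot: [-91.3, 0.3, 77.0]
force: [-0.7, -9.0, 1.9]
finger_gap: 0.231
```

```bash
python3 lane.py
```

```text
t 22.3 pos [451.9 259.8  29.5] jaw 167.03 rpy [-91.31   0.26  77.03] F [-0.7 -9.   1.9] T [-1.87  0.28  0.06] gap 0.231 j7 101
TCP s -65.4 y -45.8 jaw-lane 179.90  Fx 1.3 Fy -8.9
```

Request:
{"fn": "play_rows", "kwargs": {"plan": [[-0.0005,-0.0021,0.0005,0],[-0.0005,-0.0021,0.0008,0.001],[0.0045,-0.0032,0.0008,0.001],[0.0095,-0.0044,0.0008,0.001],[0.0145,-0.0055,0.0008,0.001],[0.0195,-0.0066,0.0008,0.001],[0.0245,-0.0078,0.0008,0.001],[0.0295,-0.0089,0.0008,0.001],[0.0345,-0.0101,0.0008,0.001],[0.0385,-0.011,0.0008,0.001]]}}

```text
clock: 23.3
position: [0.4894, 0.2489, 0.0301]
ee_rot: [-91.2, 0.3, 77.2]
force: [-2.5, 0.0, -2.5]
finger_gap: 0.23
```

```bash
python3 lane.py
```

```text
t 23.3 pos [489.4 248.9  30.1] jaw 167.16 rpy [-91.19   0.31  77.16] F [-2.5  0.  -2.5] T [0.1  0.81 0.09] gap 0.23 j7 106
TCP s -26.4 y -48.1 jaw-lane 180.03  Fx -2.5 Fy -0.6
```

Smooth at 2.5 N. Continue 30 mm.

Request:
{"fn": "play_rows", "kwargs": {"plan": [[0.003,-0.0007,0,0],[0.006,-0.0014,0,0],[0.009,-0.002,0,0],[0.012,-0.0027,0,0],[0.015,-0.0034,0,0],[0.018,-0.0041,0,0],[0.021,-0.0048,0,0],[0.024,-0.0055,0,0],[0.027,-0.0062,0,0],[0.029,-0.0066,0,0]]}}

```text
clock: 24.3
position: [0.5188, 0.2422, 0.0302]
ee_rot: [-91.2, 0.3, 77.1]
force: [-3.7, 0.2, -2.3]
finger_gap: 0.237
```

Request:
{"fn": "play_rows", "kwargs": {"plan": [[0.0005,-0.0001,0,0],[0.001,-0.0002,0,0],[0.0015,-0.0003,0,0],[0.002,-0.0004,0,0],[0.0025,-0.0006,0,0],[0.003,-0.0007,0,0],[0.0035,-0.0008,0,0],[0.004,-0.0009,0,0],[0.0045,-0.001,0,0],[0.0045,-0.001,0,0]]}}

```text
clock: 25.3
position: [0.5224, 0.2414, 0.0301]
ee_rot: [-91.1, 0.3, 77.2]
force: [-5.4, 1.3, -0.5]
finger_gap: 0.235
```

```bash
python3 lane.py
```

```text
t 25.3 pos [522.4 241.4  30.1] jaw 167.18 rpy [-91.12   0.33  77.18] F [-5.4  1.3 -0.5] T [0.27 1.31 0.19] gap 0.235 j7 110
TCP s 7.5 y -48.1 jaw-lane 180.05  Fx -5.5 Fy 0.0
```

Request:
{"fn": "play_rows", "kwargs": {"plan": [[0.0005,-0.0001,0,0],[0.001,-0.0002,0,0],[0.0015,-0.0003,0,0],[0.002,-0.0005,0,0],[0.0025,-0.0006,0,0],[0.003,-0.0007,0,0],[0.003,-0.0007,0,0],[0.003,-0.0007,0,0],[0.003,-0.0007,0,0],[0.003,-0.0007,0,0]]}}

```text
clock: 26.3
position: [0.5227, 0.2413, 0.0298]
ee_rot: [-90.9, 0.4, 77.3]
force: [-7.4, 1.6, -0.1]
finger_gap: 0.231
```

```bash
python3 lane.py;  python3 - <<'E'
from h import *
im=np.mean([ctrl.read_camera('side').astype(float) for _ in range(4)],0).astype(np.uint8)
a=im[110:200,150:270,::-1]
cv2.imwrite('pics/s7z.png',cv2.resize(a,None,fx=6.5,fy=6.5,interpolation=cv2.INTER_CUBIC))
E
```

```text
t 26.3 pos [522.7 241.3  29.8] jaw 167.28 rpy [-90.89   0.4   77.28] F [-7.4  1.6 -0.1] T [0.46 2.08 0.26] gap 0.231 j7 110
TCP s 7.8 y -48.1 jaw-lane 180.15  Fx -7.6 Fy -0.1
```

View pics/s7z.png

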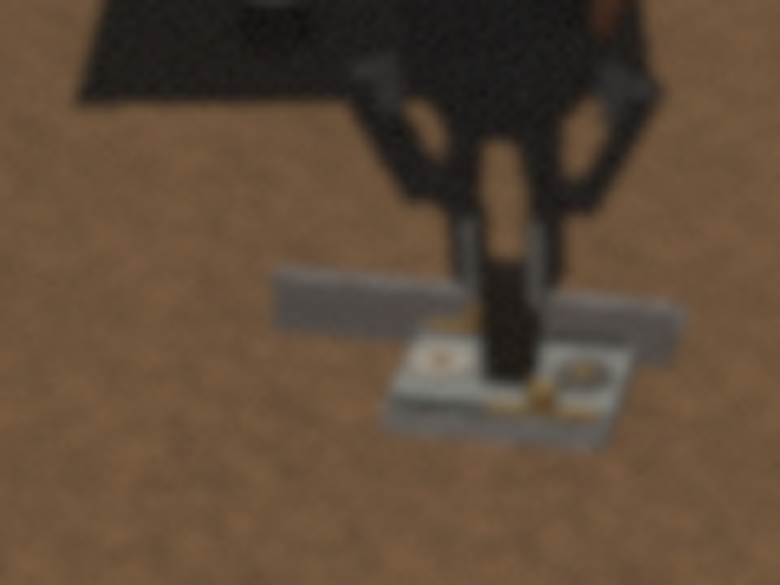

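Request:
{"fn": "play_rows", "kwargs": {"plan": [[-0.003,0.0007,0,0],[-0.004,0.0009,0,0],[-0.005,-0.005,0,0],[-0.007,-0.013,0,0],[-0.009,-0.022,0,0],[-0.011,-0.031,0,0],[-0.013,-0.04,0,0],[-0.015,-0.048,0.01,0],[-0.015,-0.06,0.04,0],[-0.015,-0.07,0.075,0]]}}

```text
clock: 27.5
position: [0.5066, 0.1697, 0.1052]
ee_rot: [-90.7, 0.5, 77.3]
force: [0.9, 0.6, -3.5]
finger_gap: 0.233
```

Request:
{"fn": "play_rows", "kwargs": {"plan": [[0.0,-0.02,0.03,-0.05],[0.0,-0.05,0.045,-0.13],[0.01,-0.085,0.045,-0.21],[0.02,-0.125,0.045,-0.29],[0.03,-0.165,0.045,-0.37],[0.04,-0.205,0.045,-0.45],[0.05,-0.245,0.045,-0.53],[0.06,-0.285,0.045,-0.61],[0.07,-0.325,0.045,-0.69],[0.08,-0.36,0.045,-0.77]]}}

```text
clock: 28.5
position: [0.586, -0.1931, 0.1508]
ee_rot: [-90.8, 0.5, 7.6]
force: [0.4, -0.2, -4.0]
finger_gap: 0.232
```

```bash
python3 -c "
from now import *
st();im=snap('top','t8');print(carriers(im))"
```

```text
t 28.5 pos [ 586.  -193.1  150.8] jaw 97.64 rpy [-90.78   0.52   7.64] F [ 0.4 -0.2 -4. ] T [-0.01 -0.04 -0.02] gap 0.232 j7 102
[(454.0, -58.2, 98.0, 82.5, -13.94), (508.1, 309.2, 182.2, 66.2, -12.9), (594.0, -46.1, 98.2, 81.9, 10.54), (615.9, -189.9, 135.4, 76.4, -1.49)]
```

View pics/t8.png

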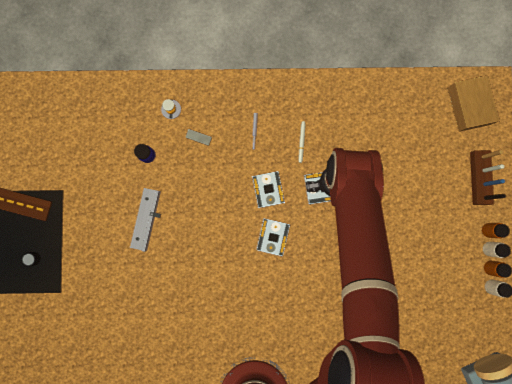

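Request:
{"fn": "play_rows", "kwargs": {"plan": [[0.0,-0.03,0,-0.02],[0.003,-0.06,0,-0.038],[0.005,-0.09,0,-0.038],[0.005,-0.112,0,-0.038],[0.005,-0.112,-0.02,-0.038],[0.005,-0.112,-0.04,-0.038],[0.005,-0.112,-0.06,-0.038],[0.005,-0.112,-0.08,-0.038],[0.005,-0.112,-0.1,-0.038],[0.005,-0.112,-0.108,-0.038]]}}

```text
clock: 29.55
position: [0.5904, -0.3137, 0.0407]
ee_rot: [-91.1, 0.6, 3.6]
force: [-0.9, 0.4, -4.6]
finger_gap: 0.233
```

Request:
{"fn": "play_rows", "kwargs": {"plan": [[0,0,-0.001,0],[0,0,-0.002,0],[0,0,-0.003,0],[0,0,-0.004,0],[0,0,-0.005,0],[0,0,-0.006,0],[0,0,-0.007,0],[0,0,-0.008,0],[0,0,-0.008,0],[0,0,-0.008,0]]}}

```text
clock: 30.55
position: [0.5904, -0.3145, 0.0345]
ee_rot: [-91.2, 0.6, 3.5]
force: [-3.2, -0.4, 5.8]
finger_gap: 0.23
```

```bash
python3 -c "
from now import *
st();im=snap('side','s9');a=im[220:370,100:340,::-1];cv2.imwrite('pics/s9z.png',cv2.resize(a,None,fx=3.3,fy=3.3,interpolation=cv2.INTER_CUBIC))"
```

```text
t 30.55 pos [ 590.4 -314.5   34.5] jaw 93.52 rpy [-91.2    0.59   3.52] F [-3.2 -0.4  5.8] T [0.32 0.66 0.1 ] gap 0.23 j7 107
```

View pics/s9z.png

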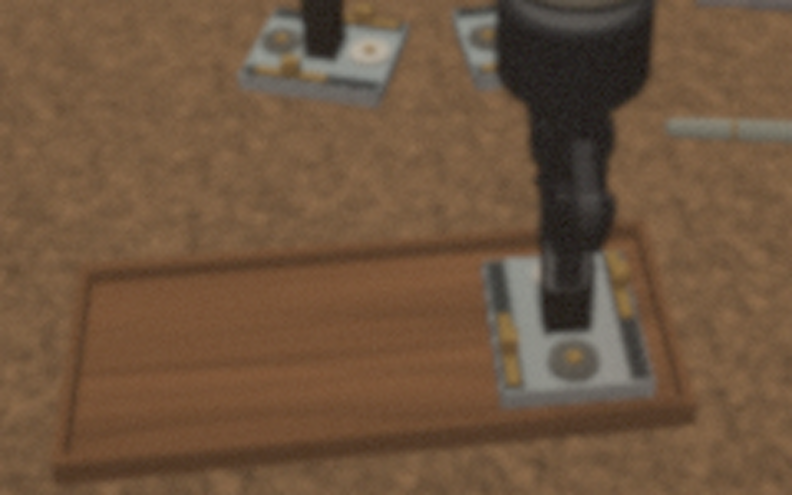

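Request:
{"fn": "play_rows", "kwargs": {"plan": [[0,0,0.002,0],[0,0.002,0.003,0],[0,0.004,0.003,0],[0,0.006,0.003,0],[0,0.008,0.003,0],[0,0.008,0.002,0],[0,0.008,0.001,0],[0,0.008,0,0],[0,0.008,0,0],[0,0.008,0,0]]}}

```text
clock: 31.6
position: [0.5903, -0.3065, 0.0349]
ee_rot: [-91.2, 0.6, 3.5]
force: [-1.6, 0.7, 0.7]
finger_gap: 0.236
```

Request:
{"fn": "play_rows", "kwargs": {"plan": [[0,0,0,0],[0,0,0,0],[0,0,0,0],[0,0,0,0],[0,0,0,0],[0,0,0,0],[0,0,0.01,0],[0,0,0.03,0],[0,0,0.05,0],[0,0,0.075,0]], "grip": -1}}

```text
clock: 32.6
position: [0.5899, -0.3064, 0.1108]
ee_rot: [-91.2, 0.6, 3.5]
force: [1.1, -0.6, -0.0]
finger_gap: 1.004
```

```bash
python3 -c "
from now import *
st();im=snap('top','t10');print(carriers(im))
im=snap('side','s10');a=im[200:370,100:340,::-1];cv2.imwrite('pics/s10z.png',cv2.resize(a,None,fx=3.3,fy=3.3,interpolation=cv2.INTER_CUBIC))"
```

```text
t 32.6 pos [ 589.9 -306.4  110.8] jaw 93.52 rpy [-91.18   0.64   3.52] F [ 1.1 -0.6 -0. ] T [-0.   -0.03 -0.01] gap 1.004 j7 108
[(454.0, -58.2, 98.2, 82.4, -13.82), (508.1, 309.2, 182.1, 66.1, -12.9), (594.0, -45.9, 98.3, 81.6, 10.44)]
```

View pics/s10z.png

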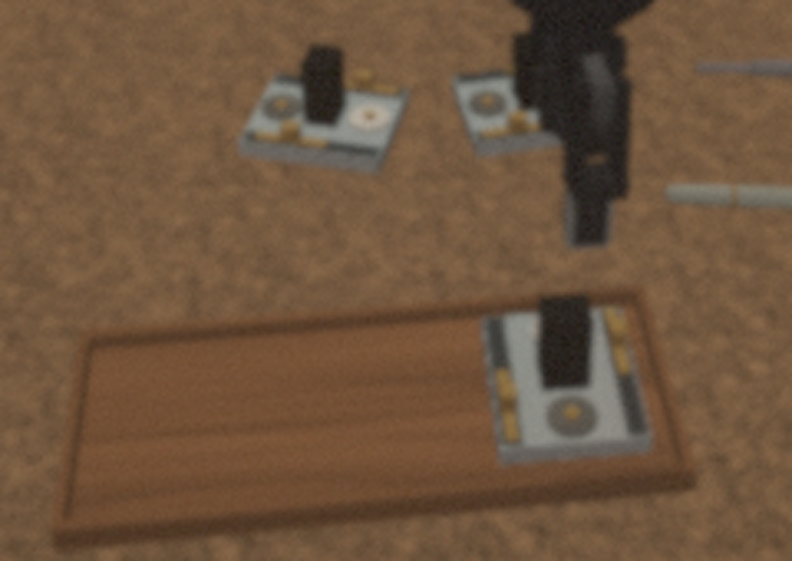

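Request:
{"fn": "play_rows", "kwargs": {"plan": [[0,0.02,0.03,-0.09],[0,0.05,0.04,-0.18],[0,0.08,0.04,-0.27],[0,0.11,0.04,-0.36],[0,0.14,0.04,-0.45],[0.002,0.17,0.04,-0.54],[0.003,0.2,0.04,-0.63],[0.004,0.23,0.04,-0.72],[0.004,0.258,0.04,-0.81],[0.004,0.258,0.04,-0.9]]}}

```text
clock: 33.7
position: [0.5974, -0.0422, 0.1545]
ee_rot: [-91.4, 0.4, -77.3]
force: [-0.0, 0.1, -0.3]
finger_gap: 0.997
```

```bash
python3 -c "
from now import *
st();im=snap('side','s11');a=im[170:300,150:330,::-1];cv2.imwrite('pics/s11z.png',cv2.resize(a,None,fx=4,fy=4,interpolation=cv2.INTER_CUBIC))"
```

```text
t 33.7 pos [597.4 -42.2 154.5] jaw 12.69 rpy [-91.43   0.41 -77.31] F [-0.   0.1 -0.3] T [-0.01 -0.01 -0.  ] gap 0.997 j7 19
```

View pics/s11z.png

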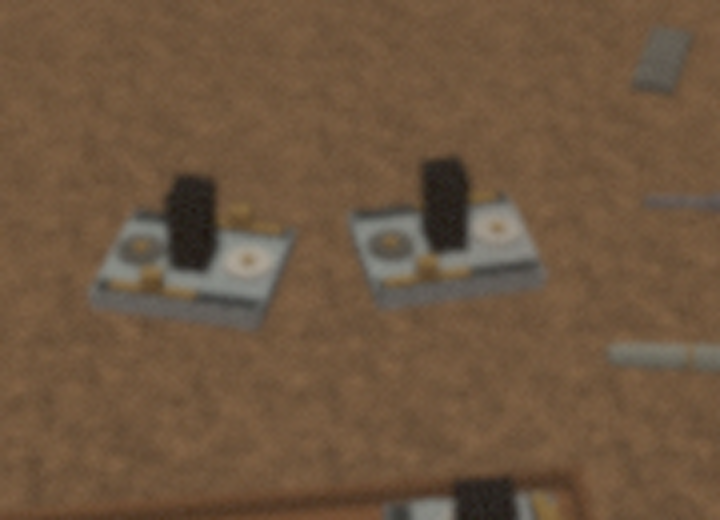

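Request:
{"fn": "play_rows", "kwargs": {"plan": [[-0.002,-0.003,0,-0.012],[-0.004,-0.006,0,-0.024],[-0.004,-0.006,-0.01,-0.024],[-0.004,-0.006,-0.03,-0.024],[-0.004,-0.006,-0.05,-0.024],[-0.004,-0.006,-0.07,-0.024],[-0.004,-0.006,-0.09,-0.024],[-0.004,-0.006,-0.11,-0.024],[-0.004,-0.006,-0.122,-0.024],[-0.004,-0.006,-0.1265,-0.024]]}}

```text
clock: 34.75
position: [0.5921, -0.0522, 0.0263]
ee_rot: [-91.6, 0.3, -79.9]
force: [-0.9, -0.0, -0.4]
finger_gap: 1.001
```

Request:
{"fn": "play_rows", "kwargs": {"plan": [[0,0,0,0],[0,0,0,0],[0,0,0,0],[0,0,0,0],[0,0,0,0],[0,0,0,0],[0,0,0,0],[0,0,0,0],[0,0,0,0],[0,0,0,0]], "grip": 1, "grip_force": 70}}

```text
clock: 35.75
position: [0.593, -0.0522, 0.0274]
ee_rot: [-91.5, 0.2, -79.9]
force: [-1.1, -0.0, 6.2]
finger_gap: 0.227
```

```bash
python3 lane.py
```

```text
t 35.75 pos [593.  -52.2  27.4] jaw 10.12 rpy [-91.51   0.25 -79.88] F [-1.1 -0.   6.2] T [ 0.08  0.01 -0.04] gap 0.227 j7 19
TCP s 141.7 y -318.5 jaw-lane 22.99  Fx -1.1 Fy -0.3
```

Request:
{"fn": "play_rows", "kwargs": {"plan": [[0,0,0.02,0],[0,0.01,0.04,0],[-0.015,0.04,0.04,-0.04],[-0.035,0.08,0.04,-0.08],[-0.055,0.12,0.04,-0.12],[-0.075,0.16,0.04,-0.16],[-0.095,0.2,0.04,-0.2],[-0.115,0.24,0.04,-0.24],[-0.135,0.28,0.04,-0.2555],[-0.148,0.302,0.04,-0.2555]]}}

```text
clock: 36.75
position: [0.4414, 0.2543, 0.0665]
ee_rot: [-91.7, 0.3, -102.6]
force: [0.2, 0.0, -3.2]
finger_gap: 0.229
```

Request:
{"fn": "play_rows", "kwargs": {"plan": [[0,0,0,0],[0,0,0,0],[0,0,-0.005,0],[0,0,-0.01,0],[0,0,-0.015,0],[0,0,-0.02,0],[0,0,-0.025,0],[0,0,-0.03,0],[0,0,-0.03,0],[0,0,-0.03,0]]}}

```text
clock: 37.75
position: [0.4414, 0.2542, 0.0364]
ee_rot: [-91.7, 0.3, -102.6]
force: [-0.9, 0.4, -3.9]
finger_gap: 0.231
```

```bash
python3 lane.py; python3 - <<'E'
from h import *
im=np.mean([ctrl.read_camera('side').astype(float) for _ in range(3)],0).astype(np.uint8)
a=im[110:200,150:270,::-1]
cv2.imwrite('pics/s12z.png',cv2.resize(a,None,fx=6.5,fy=6.5,interpolation=cv2.INTER_CUBIC))
E
```

```text
t 37.75 pos [441.4 254.2  36.4] jaw -12.55 rpy [ -91.73    0.27 -102.55] F [-0.9  0.4 -3.9] T [-0.01 -0.06  0.01] gap 0.231 j7 -26
TCP s -74.4 y -53.6 jaw-lane 0.32  Fx -0.9 Fy 0.2
```

View pics/s12z.png

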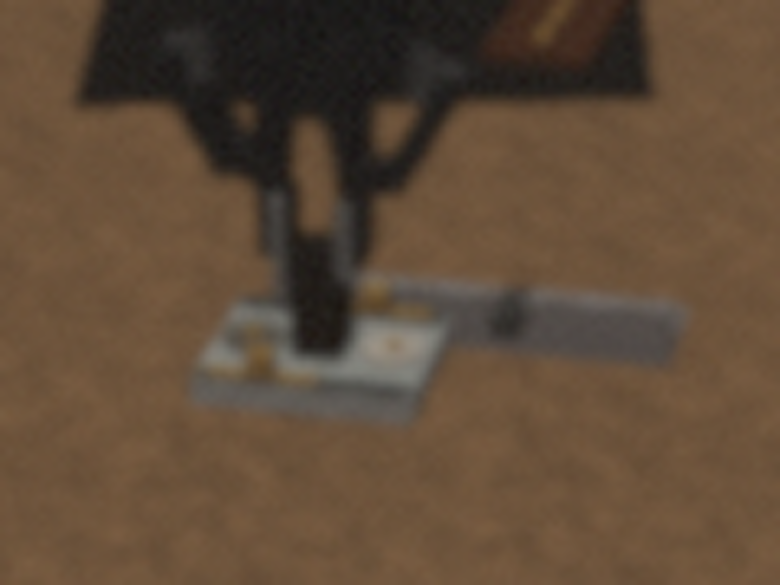

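Request:
{"fn": "play_rows", "kwargs": {"plan": [[0,0,-0.003,-0.0035],[0,0,-0.0055,-0.0035],[0,0,-0.0068,-0.0035],[0.0004,0.002,-0.0068,-0.0035],[0.0009,0.004,-0.0068,-0.0035],[0.0011,0.005,-0.0068,-0.0035],[0.0013,0.006,-0.0068,-0.0035],[0.0016,0.007,-0.0068,-0.0035],[0.0018,0.008,-0.0068,-0.0035],[0.0018,0.008,-0.0068,-0.0035]]}}

```text
clock: 38.9
position: [0.4429, 0.2611, 0.0299]
ee_rot: [-91.7, 0.2, -102.9]
force: [-0.4, -2.4, -2.3]
finger_gap: 0.229
```

```bash
python3 lane.py
```

```text
t 38.9 pos [442.9 261.1  29.9] jaw -12.91 rpy [ -91.74    0.19 -102.91] F [-0.4 -2.4 -2.3] T [-0.87  0.16 -0.02] gap 0.229 j7 -26
TCP s -74.4 y -46.5 jaw-lane -0.04  Fx 0.1 Fy -2.4
```

Request:
{"fn": "play_rows", "kwargs": {"plan": [[-0.0004,-0.002,0,0],[0.0045,-0.0031,0,0],[0.0095,-0.0043,0,0],[0.0145,-0.0054,0,0],[0.0195,-0.0065,0,0],[0.0245,-0.0077,0,0],[0.0295,-0.0088,0,0],[0.0345,-0.01,0,0],[0.0385,-0.0109,0,0],[0.0425,-0.0118,0,0]]}}

```text
clock: 39.9
position: [0.4857, 0.2492, 0.0299]
ee_rot: [-91.7, 0.2, -102.9]
force: [0.6, 0.7, -3.4]
finger_gap: 0.237
```

```bash
python3 lane.py
```

```text
t 39.9 pos [485.7 249.2  29.9] jaw -12.91 rpy [ -91.74    0.18 -102.91] F [ 0.6  0.7 -3.4] T [ 0.04 -0.07  0.01] gap 0.237 j7 -24
TCP s -30.0 y -48.6 jaw-lane -0.04  Fx 0.4 Fy 0.8
```

Request:
{"fn": "play_rows", "kwargs": {"plan": [[0.0035,-0.0008,0,0],[0.007,-0.0016,0,0],[0.0105,-0.0024,0,0],[0.014,-0.0032,0,0],[0.0175,-0.004,0,0],[0.021,-0.0048,0,0],[0.0245,-0.0056,0,0],[0.028,-0.0064,0,0],[0.0315,-0.0072,0,0],[0.033,-0.0075,0,0]]}}

```text
clock: 40.9
position: [0.5192, 0.2417, 0.0297]
ee_rot: [-91.7, 0.2, -102.9]
force: [-2.8, 1.8, -5.5]
finger_gap: 0.231
```

Request:
{"fn": "play_rows", "kwargs": {"plan": [[0.0005,-0.0001,0,0],[0.001,-0.0002,0,0],[0.0015,-0.0003,0,0],[0.002,-0.0004,0,0],[0.0025,-0.0006,0,0],[0.003,-0.0007,0,0],[0.0035,-0.0008,0,0],[0.004,-0.0009,0,0],[0.0045,-0.001,0,0],[0.0045,-0.001,0,0]]}}

```text
clock: 41.9
position: [0.5219, 0.2409, 0.0295]
ee_rot: [-91.9, 0.1, -102.9]
force: [-5.0, 1.5, -3.5]
finger_gap: 0.232
```

```bash
python3 lane.py
```

```text
t 41.9 pos [521.9 240.9  29.5] jaw -12.87 rpy [ -91.93    0.14 -102.87] F [-5.   1.5 -3.5] T [0.37 1.3  0.2 ] gap 0.232 j7 -23
TCP s 7.1 y -48.6 jaw-lane 0.00  Fx -5.2 Fy 0.4
```

Request:
{"fn": "play_rows", "kwargs": {"plan": [[0.0005,-0.0001,0,0],[0.001,-0.0002,0,0],[0.0015,-0.0003,0,0],[0.002,-0.0005,0,0],[0.0025,-0.0006,0,0],[0.0025,-0.0006,0,0],[0.0025,-0.0006,0,0],[0.0025,-0.0006,0,0],[0.0025,-0.0006,0,0],[0.0025,-0.0006,0,0]]}}

```text
clock: 42.9
position: [0.5221, 0.2409, 0.0293]
ee_rot: [-92.2, 0.1, -102.8]
force: [-7.5, 1.6, -2.4]
finger_gap: 0.233
```

```bash
python3 lane.py
```

```text
t 42.9 pos [522.1 240.9  29.3] jaw -12.79 rpy [-9.2200e+01  9.0000e-02 -1.0279e+02] F [-7.5  1.6 -2.4] T [0.45 1.67 0.26] gap 0.233 j7 -23
TCP s 7.3 y -48.6 jaw-lane 0.08  Fx -7.6 Fy -0.2
```

At the stop. Withdraw, lift, turn half round.

Request:
{"fn": "play_rows", "kwargs": {"plan": [[-0.003,0.0007,0,0],[-0.004,0.0009,0,0],[-0.005,-0.005,0,0],[-0.007,-0.013,0,0],[-0.009,-0.022,0,0],[-0.011,-0.031,0,0],[-0.013,-0.04,0,0],[-0.015,-0.048,0,0],[-0.018,-0.05,0.015,0.05],[-0.022,-0.05,0.035,0.1]]}}

```text
clock: 43.9
position: [0.4992, 0.1891, 0.0638]
ee_rot: [-92.3, -0.0, -93.7]
force: [0.7, 0.7, -3.1]
finger_gap: 0.236
```

Request:
{"fn": "play_rows", "kwargs": {"plan": [[-0.005,0,0.01,0.09],[-0.01,0,0.01,0.18],[-0.015,0,0.01,0.27],[-0.02,0,0.01,0.36],[-0.025,0,0.01,0.45],[-0.03,0,0.01,0.54],[-0.035,0,0.01,0.63],[-0.035,0,0.01,0.72],[-0.035,0,0.01,0.81],[-0.035,0,0.01,0.9]]}}

```text
clock: 44.9
position: [0.4643, 0.1885, 0.0739]
ee_rot: [-92.3, -0.0, -12.4]
force: [0.4, 0.6, -3.9]
finger_gap: 0.23
```

Request:
{"fn": "play_rows", "kwargs": {"plan": [[0,0,0,0.09],[0,0,0,0.18],[-0.005,0.01,0,0.27],[-0.01,0.02,0,0.36],[-0.015,0.03,0,0.45],[-0.02,0.04,0,0.54],[-0.025,0.05,0,0.63],[-0.025,0.06,0,0.72],[-0.025,0.06,0,0.81],[-0.025,0.06,0,0.9]]}}

```text
clock: 45.9
position: [0.4394, 0.248, 0.074]
ee_rot: [-92.4, -0.0, 68.9]
force: [-0.2, 0.1, -3.1]
finger_gap: 0.232
```

```bash
python3 lane.py; python3 - <<'E'
from h import *
im=np.mean([ctrl.read_camera('side').astype(float) for _ in range(3)],0).astype(np.uint8)
a=im[100:190,150:270,::-1]
cv2.imwrite('pics/s13z.png',cv2.resize(a,None,fx=6.5,fy=6.5,interpolation=cv2.INTER_CUBIC))
print(carriers(snap('top','t13')))
E
```

```text
t 45.9 pos [439.4 248.   74. ] jaw 158.92 rpy [-9.236e+01 -3.000e-02  6.892e+01] F [-0.2  0.1 -3.1] T [-0.01  0.1   0.01] gap 0.232 j7 93
TCP s -74.9 y -60.1 jaw-lane 171.79  Fx -0.2 Fy 0.0
[(453.9, -58.1, 98.2, 82.4, -13.94), (491.1, 276.2, 182.7, 180.2, -27.01)]
```

View pics/s13z.png

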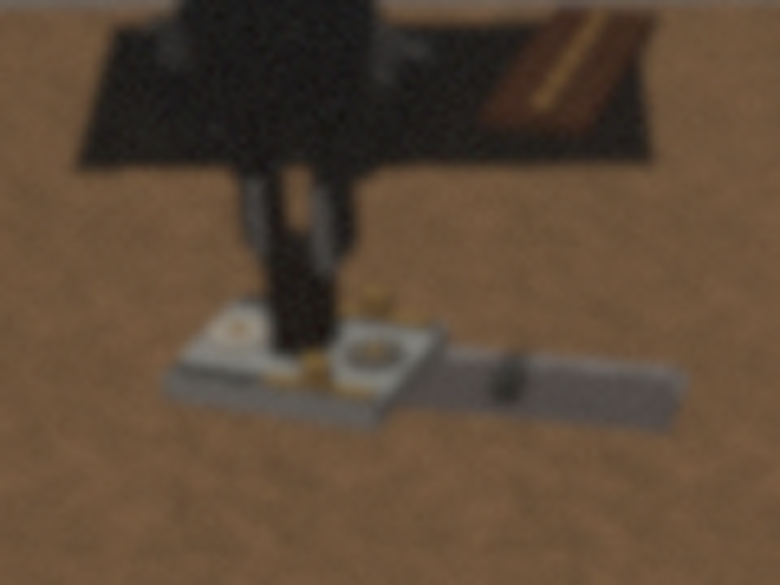

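Request:
{"fn": "play_rows", "kwargs": {"plan": [[0,0,0,0.05],[0.0005,0.002,-0.01,0.091],[0.001,0.004,-0.02,0.091],[0.0015,0.006,-0.028,0.091],[0.002,0.008,-0.034,0.091],[0.002,0.008,-0.038,0.091],[0.002,0.008,-0.041,0.091],[0.002,0.008,-0.043,0.091],[0.002,0.008,-0.0445,0.091],[0.002,0.008,-0.0455,0.091]]}}

```text
clock: 47.1
position: [0.4416, 0.2557, 0.0284]
ee_rot: [-92.3, -0.0, 76.5]
force: [0.3, 1.3, -2.0]
finger_gap: 0.232
```

Request:
{"fn": "play_rows", "kwargs": {"plan": [[0.001,-0.0002,-0.0008,0],[0.002,-0.0004,-0.0016,0],[0.003,-0.0007,-0.002,0],[0.005,-0.0011,-0.002,0],[0.007,-0.0016,-0.002,0],[0.009,-0.002,-0.002,0],[0.011,-0.0025,-0.002,0],[0.013,-0.003,-0.002,0],[0.014,-0.0032,-0.002,0],[0.015,-0.0034,-0.002,0]]}}

```text
clock: 48.1
position: [0.4533, 0.2543, 0.0274]
ee_rot: [-92.1, -0.1, 76.7]
force: [-7.9, 1.3, 8.1]
finger_gap: 0.235
```

```bash
python3 lane.py
```

```text
t 48.1 pos [453.3 254.3  27.4] jaw 166.66 rpy [-92.13  -0.1   76.66] F [-7.9  1.3  8.1] T [ 0.37  2.16 -0.04] gap 0.235 j7 96
TCP s -62.8 y -50.8 jaw-lane 179.53  Fx -8.0 Fy -0.4
```

Request:
{"fn": "play_rows", "kwargs": {"plan": [[0,0,0.001,0.005],[0,0,0.0022,0.005],[0.0005,0.002,0.0022,0.005],[0.0009,0.004,0.0022,0.005],[0.0014,0.006,0.0022,0.005],[0.0016,0.007,0.0022,0.005],[0.0018,0.008,0.0022,0.005],[0.002,0.009,0.0022,0.005],[0.0023,0.01,0.0022,0.005],[0.0023,0.01,0.0022,0.005]]}}

```text
clock: 49.1
position: [0.4556, 0.2645, 0.0296]
ee_rot: [-92.1, -0.1, 77.1]
force: [-0.8, 1.0, -3.4]
finger_gap: 0.231
```

```bash
python3 lane.py
```

```text
t 49.1 pos [455.6 264.5  29.6] jaw 167.12 rpy [-92.13  -0.11  77.12] F [-0.8  1.  -3.4] T [ 0.01  0.1  -0.  ] gap 0.231 j7 97
TCP s -62.8 y -40.4 jaw-lane 179.99  Fx -1.0 Fy 0.8
```

Request:
{"fn": "play_rows", "kwargs": {"plan": [[0.0001,0.0005,0,0],[0.0002,0.001,0,0],[0.0003,0.0015,0,0],[0.0005,0.002,0,0],[0.0006,0.0025,0,0],[0.0007,0.003,0,0],[0.0008,0.0035,0,0],[0.0008,0.0035,0,0],[0.0008,0.0035,0,0],[0.0008,0.0035,0,0]]}}

```text
clock: 50.1
position: [0.4558, 0.2653, 0.0293]
ee_rot: [-92.1, 0.2, 77.1]
force: [-1.6, -6.0, 0.7]
finger_gap: 0.236
```

```bash
python3 lane.py
```

```text
t 50.1 pos [455.8 265.3  29.3] jaw 167.05 rpy [-92.1    0.2   77.05] F [-1.6 -6.   0.7] T [-1.32  0.42 -0.09] gap 0.236 j7 97
TCP s -62.8 y -39.6 jaw-lane 179.92  Fx -0.2 Fy -6.2
```

Contact at y −39.6. Back off 2 mm and travel.

Request:
{"fn": "play_rows", "kwargs": {"plan": [[-0.0004,-0.002,0.0005,0],[-0.0004,-0.0021,0.0005,0.001],[0.0045,-0.0032,0.0005,0.001],[0.0095,-0.0044,0.0005,0.001],[0.0145,-0.0055,0.0005,0.001],[0.0195,-0.0066,0.0005,0.001],[0.0245,-0.0078,0.0005,0.001],[0.0295,-0.0089,0.0005,0.001],[0.0345,-0.0101,0.0005,0.001],[0.0385,-0.011,0.0005,0.001]]}}

```text
clock: 51.1
position: [0.4932, 0.2545, 0.0296]
ee_rot: [-92.0, 0.2, 77.2]
force: [-2.7, 0.8, -2.4]
finger_gap: 0.233
```

Request:
{"fn": "play_rows", "kwargs": {"plan": [[0.003,-0.0007,0,0],[0.006,-0.0014,0,0],[0.009,-0.002,0,0],[0.012,-0.0027,0,0],[0.015,-0.0034,0,0],[0.018,-0.0041,0,0],[0.021,-0.0048,0,0],[0.024,-0.0055,0,0],[0.026,-0.0059,0,0],[0.028,-0.0064,0,0]]}}

```text
clock: 52.1
position: [0.5214, 0.2482, 0.0297]
ee_rot: [-92.0, 0.2, 77.2]
force: [-2.2, 0.5, -0.9]
finger_gap: 0.235
```

```bash
python3 lane.py
```

```text
t 52.1 pos [521.4 248.2  29.7] jaw 167.19 rpy [-91.98   0.23  77.19] F [-2.2  0.5 -0.9] T [0.23 0.87 0.08] gap 0.235 j7 105
TCP s 5.0 y -41.7 jaw-lane 180.06  Fx -2.3 Fy -0.0
```

Request:
{"fn": "play_rows", "kwargs": {"plan": [[0.0007,-0.0002,0,0],[0.0014,-0.0003,0,0],[0.002,-0.0004,0,0],[0.0027,-0.0006,0,0],[0.0033,-0.0008,0,0],[0.004,-0.0009,0,0],[0.0047,-0.0011,0,0],[0.0054,-0.0012,0,0],[0.006,-0.0014,0,0],[0.006,-0.0014,0,0]]}}

```text
clock: 53.1
position: [0.5247, 0.2473, 0.0295]
ee_rot: [-91.7, 0.3, 77.3]
force: [-7.6, 0.6, 0.9]
finger_gap: 0.231
```

```bash
python3 lane.py
```

```text
t 53.1 pos [524.7 247.3  29.5] jaw 167.29 rpy [-91.75   0.3   77.29] F [-7.6  0.6  0.9] T [0.44 1.9  0.19] gap 0.231 j7 105
TCP s 8.4 y -41.7 jaw-lane 180.16  Fx -7.6 Fy -1.1
```

Request:
{"fn": "play_rows", "kwargs": {"plan": [[-0.003,0.0007,0,0],[-0.004,0.0009,0,0],[-0.005,-0.005,0,0],[-0.007,-0.013,0,0],[-0.009,-0.022,0,0],[-0.011,-0.031,0,0],[-0.013,-0.04,0,0],[-0.015,-0.048,0.01,0],[-0.015,-0.06,0.04,0],[-0.015,-0.07,0.075,0]]}}

```text
clock: 54.1
position: [0.5086, 0.1758, 0.1048]
ee_rot: [-91.6, 0.4, 77.3]
force: [1.3, -0.6, -2.5]
finger_gap: 0.231
```

Request:
{"fn": "play_rows", "kwargs": {"plan": [[0.0,-0.02,0.03,-0.05],[0.0,-0.05,0.045,-0.13],[0.0,-0.085,0.045,-0.21],[0.0,-0.125,0.045,-0.29],[0.0,-0.165,0.045,-0.37],[0.0,-0.205,0.045,-0.45],[-0.005,-0.245,0.045,-0.53],[-0.01,-0.285,0.045,-0.61],[-0.01,-0.325,0.045,-0.69],[-0.015,-0.36,0.045,-0.77]]}}

```text
clock: 55.1
position: [0.4935, -0.1866, 0.1508]
ee_rot: [-91.7, 0.3, 7.7]
force: [-0.9, 0.3, -3.6]
finger_gap: 0.234
```

```bash
python3 -c "
from now import *
st();im=snap('top','t14');print(carriers(im))"
```

```text
t 55.1 pos [ 493.5 -186.6  150.8] jaw 97.67 rpy [-91.66   0.31   7.67] F [-0.9  0.3 -3.6] T [ 0.04 -0.06 -0.03] gap 0.234 j7 100
[(453.9, -58.1, 98.2, 82.5, -13.82), (495.1, -186.1, 110.3, 81.9, 0.66), (508.1, 309.2, 182.1, 66.0, -13.03)]
```

Request:
{"fn": "play_rows", "kwargs": {"plan": [[0.0,-0.03,0,-0.02],[0.002,-0.06,0,-0.038],[0.0025,-0.09,0,-0.038],[0.0025,-0.118,0,-0.038],[0.0025,-0.118,-0.02,-0.038],[0.0025,-0.118,-0.04,-0.038],[0.0025,-0.118,-0.06,-0.038],[0.0025,-0.118,-0.08,-0.038],[0.0025,-0.118,-0.1,-0.038],[0.0025,-0.118,-0.106,-0.038]]}}

```text
clock: 56.15
position: [0.4921, -0.3122, 0.0429]
ee_rot: [-91.9, 0.7, 3.5]
force: [-0.3, -0.0, -3.3]
finger_gap: 0.232
```

Request:
{"fn": "play_rows", "kwargs": {"plan": [[0,0,-0.001,0],[0,0,-0.002,0],[0,0,-0.003,0],[0,0,-0.004,0],[0,0,-0.005,0],[0,0,-0.006,0],[0,0,-0.007,0],[0,0,-0.008,0],[0,0,-0.009,0],[0,0,-0.009,0]]}}

```text
clock: 57.15
position: [0.4921, -0.3124, 0.034]
ee_rot: [-91.9, 0.7, 3.5]
force: [-0.4, 0.1, -2.5]
finger_gap: 0.232
```

```bash
python3 -c "
from now import *
st();im=snap('side','s15');a=im[220:370,100:340,::-1];cv2.imwrite('pics/s15z.png',cv2.resize(a,None,fx=3.3,fy=3.3,interpolation=cv2.INTER_CUBIC))"
```

```text
t 57.15 pos [ 492.1 -312.4   34. ] jaw 93.52 rpy [-91.91   0.71   3.52] F [-0.4  0.1 -2.5] T [0.11 0.15 0.03] gap 0.232 j7 104
```

View pics/s15z.png

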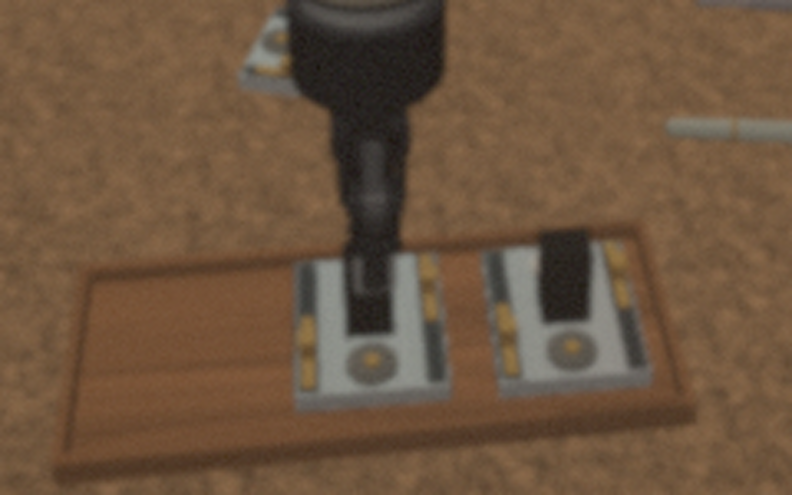

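Request:
{"fn": "play_rows", "kwargs": {"plan": [[0,0,-0.0006,0],[0,0,-0.001,0],[0,0,-0.001,0],[0,0,-0.001,0],[0,0,-0.001,0],[0,0,-0.001,0],[0,0,-0.001,0],[0,0,-0.001,0],[0,0,-0.001,0],[0,0,-0.001,0]]}}

```text
clock: 58.2
position: [0.4919, -0.3127, 0.0335]
ee_rot: [-91.9, 0.7, 3.5]
force: [-2.7, -0.2, 4.9]
finger_gap: 0.23
```

Request:
{"fn": "play_rows", "kwargs": {"plan": [[0,0,0,0],[0,0,0,0],[0,0,0,0],[0,0,0,0],[0,0,0,0],[0,0,0,0],[0,0,0.01,0],[0,0,0.03,0],[0,0,0.05,0],[0,0,0.075,0]], "grip": -1}}

```text
clock: 59.2
position: [0.4915, -0.3125, 0.1094]
ee_rot: [-91.9, 0.8, 3.5]
force: [0.5, -0.6, -0.5]
finger_gap: 0.999
```

```bash
python3 -c "
from now import *
st();im=snap('top','t16');print(carriers(im))"
```

```text
t 59.2 pos [ 491.5 -312.5  109.4] jaw 93.51 rpy [-91.91   0.76   3.51] F [ 0.5 -0.6 -0.5] T [ 0.05 -0.05 -0.01] gap 0.999 j7 107
[(453.9, -58.1, 98.2, 82.3, -13.82), (508.1, 309.2, 182.1, 66.1, -13.07)]
```

View pics/t16.png

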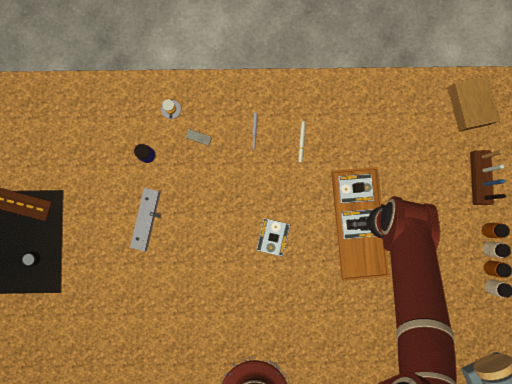

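Request:
{"fn": "play_rows", "kwargs": {"plan": [[0,0.02,0.03,-0.09],[0,0.05,0.04,-0.18],[0,0.08,0.04,-0.27],[-0.005,0.11,0.04,-0.36],[-0.01,0.14,0.04,-0.45],[-0.015,0.17,0.04,-0.54],[-0.02,0.2,0.04,-0.63],[-0.025,0.22,0.04,-0.72],[-0.03,0.235,0.04,-0.81],[-0.036,0.245,0.04,-0.9]]}}

```text
clock: 60.25
position: [0.4587, -0.067, 0.1549]
ee_rot: [-92.1, 0.4, -77.7]
force: [0.6, 0.2, -0.4]
finger_gap: 1.001
```

Request:
{"fn": "play_rows", "kwargs": {"plan": [[0,0,0,-0.09],[0,0,0,-0.18],[0,0,0,-0.27],[0,0,0,-0.285],[0,0,0,-0.285],[0,0,0,-0.285],[0,0,0,-0.285],[0,0,0,-0.285],[0,0,0,-0.285],[0,0,0,-0.285]]}}

```text
clock: 61.25
position: [0.4587, -0.067, 0.1549]
ee_rot: [-92.1, 0.4, -103.3]
force: [-0.4, 0.3, -0.6]
finger_gap: 1.002
```

```bash
python3 -c "
from now import *
st();im=snap('side','s17');a=im[170:350,100:340,::-1];cv2.imwrite('pics/s17z.png',cv2.resize(a,None,fx=3.3,fy=3.3,interpolation=cv2.INTER_CUBIC));im=snap('top','t17');print(carriers(im,roi=(120,150,420,275)))
cv2.imwrite('pics/t17z.png',cv2.resize(im[150:290,220:400,::-1],None,fx=4,fy=4,interpolation=cv2.INTER_CUBIC))"
```

```text
t 61.25 pos [458.7 -67.  154.9] jaw -13.32 rpy [ -92.1     0.36 -103.32] F [-0.4  0.3 -0.6] T [-0.04 -0.    0.05] gap 1.002 j7 -1
[(465.7, -37.4, 110.7, 36.5, -13.94), (489.5, -310.2, 100.1, 81.5, -86.39), (508.1, 309.3, 182.2, 66.1, -13.25), (594.3, -304.5, 99.8, 81.7, -86.71)]
```

View pics/s17z.png

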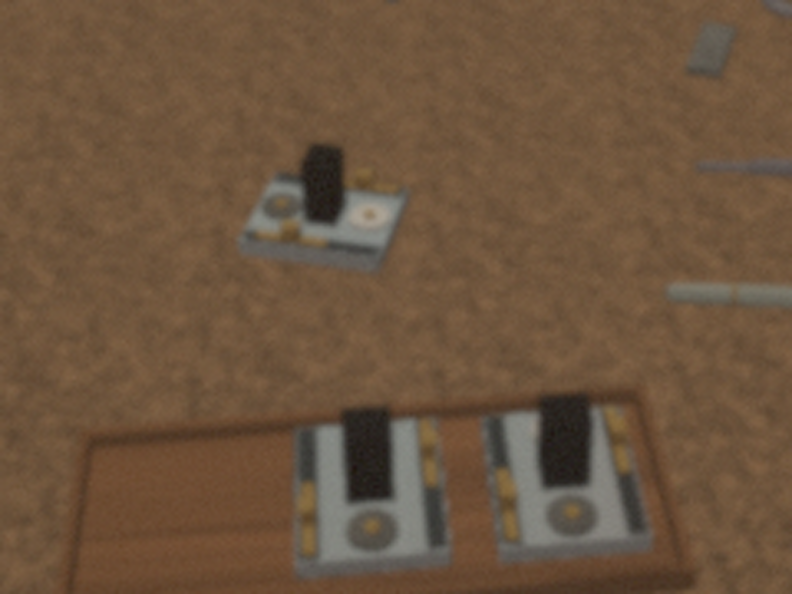

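View pics/t17z.png

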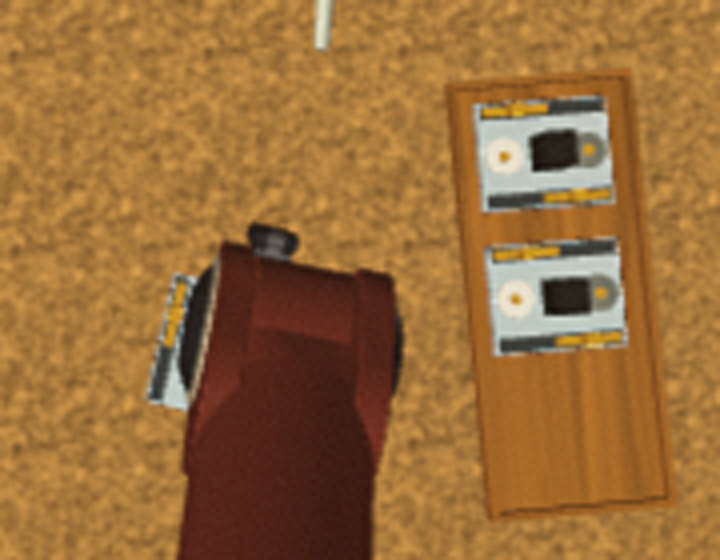

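Request:
{"fn": "play_rows", "kwargs": {"plan": [[-0.002,0.003,0,-0.006],[-0.005,0.007,0,-0.006],[-0.005,0.007,-0.02,-0.006],[-0.005,0.007,-0.04,-0.006],[-0.005,0.007,-0.06,-0.006],[-0.005,0.007,-0.08,-0.006],[-0.005,0.007,-0.1,-0.006],[-0.005,0.007,-0.115,-0.006],[-0.005,0.007,-0.123,-0.006],[-0.005,0.007,-0.126,-0.006]]}}

```text
clock: 62.35
position: [0.4533, -0.0596, 0.0283]
ee_rot: [-92.2, 0.4, -103.8]
force: [-0.2, -0.8, -0.0]
finger_gap: 0.999
```

Request:
{"fn": "play_rows", "kwargs": {"plan": [[0,0,0,0],[0,0,0,0],[0,0,0,0],[0,0,0,0],[0,0,0,0],[0,0,0,0],[0,0,0,0],[0,0,0,0],[0,0,0,0],[0,0,0,0]], "grip": 1, "grip_force": 70}}

```text
clock: 63.35
position: [0.4531, -0.0596, 0.0291]
ee_rot: [-92.2, 0.4, -103.9]
force: [-1.6, 0.9, 5.0]
finger_gap: 0.232
```

```bash
python3 lane.py
```

```text
t 63.35 pos [453.1 -59.6  29.1] jaw -13.85 rpy [ -92.17    0.37 -103.85] F [-1.6  0.9  5. ] T [ 0.04  0.27 -0.02] gap 0.232 j7 0
TCP s 7.0 y -356.9 jaw-lane -0.98  Fx -1.8 Fy 0.5
```

Request:
{"fn": "play_rows", "kwargs": {"plan": [[0,0,0.02,0],[0,0.01,0.04,0],[0,0.04,0.04,0],[0,0.08,0.04,0],[0,0.12,0.04,0],[-0.002,0.16,0.04,0.005],[-0.004,0.2,0.04,0.011],[-0.006,0.24,0.04,0.011],[-0.008,0.28,0.04,0.011],[-0.009,0.305,0.04,0.011]]}}

```text
clock: 64.35
position: [0.4425, 0.2495, 0.0686]
ee_rot: [-92.3, 0.5, -102.6]
force: [0.1, 0.3, -3.5]
finger_gap: 0.231
```

Request:
{"fn": "play_rows", "kwargs": {"plan": [[0,0,0,0],[0,0,0,0],[0,0,-0.005,0],[0,0,-0.01,0],[0,0,-0.015,0],[0,0,-0.02,0],[0,0,-0.025,0],[0,0,-0.03,0],[0,0,-0.03,0],[0,0,-0.03,0]]}}

```text
clock: 65.35
position: [0.4425, 0.2495, 0.0385]
ee_rot: [-92.3, 0.4, -102.6]
force: [1.2, -0.6, -3.5]
finger_gap: 0.232
```

```bash
python3 lane.py; python3 - <<'E'
from h import *
im=np.mean([ctrl.read_camera('side').astype(float) for _ in range(3)],0).astype(np.uint8)
a=im[110:200,150:270,::-1]
cv2.imwrite('pics/s18z.png',cv2.resize(a,None,fx=6.5,fy=6.5,interpolation=cv2.INTER_CUBIC))
E
```

```text
t 65.35 pos [442.5 249.5  38.5] jaw -12.6 rpy [ -92.28    0.45 -102.6 ] F [ 1.2 -0.6 -3.5] T [-0.04 -0.06 -0.03] gap 0.232 j7 -31
TCP s -72.2 y -57.9 jaw-lane 0.27  Fx 1.3 Fy -0.3
```

View pics/s18z.png

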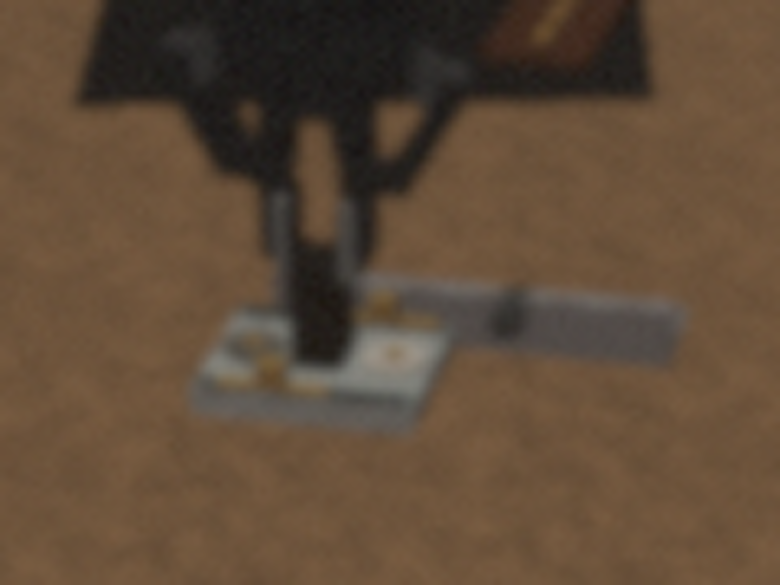

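Request:
{"fn": "play_rows", "kwargs": {"plan": [[0,0,-0.003,-0.003],[0.0004,0.002,-0.006,-0.003],[0.0009,0.004,-0.0075,-0.003],[0.0014,0.006,-0.0075,-0.003],[0.0018,0.008,-0.0075,-0.003],[0.002,0.009,-0.0075,-0.003],[0.0023,0.01,-0.0075,-0.003],[0.0025,0.011,-0.0075,-0.003],[0.0025,0.011,-0.0075,-0.003],[0.0025,0.011,-0.0075,-0.003]]}}

```text
clock: 66.5
position: [0.4452, 0.2606, 0.0314]
ee_rot: [-92.2, 0.5, -102.9]
force: [0.7, 0.4, -2.8]
finger_gap: 0.229
```

Request:
{"fn": "play_rows", "kwargs": {"plan": [[0.0001,0.0006,0,0],[0.0003,0.0012,0,0],[0.0004,0.0018,0,0],[0.0005,0.0024,0,0],[0.0007,0.003,0,0],[0.0008,0.0036,0,0],[0.001,0.0042,0,0],[0.001,0.0042,0,0],[0.001,0.0042,0,0],[0.001,0.0042,0,0]]}}

```text
clock: 67.5
position: [0.4461, 0.2646, 0.0313]
ee_rot: [-92.3, 0.5, -102.9]
force: [-0.6, -0.4, -3.6]
finger_gap: 0.228
```

```bash
python3 lane.py
```

```text
t 67.5 pos [446.1 264.6  31.3] jaw -12.88 rpy [ -92.25    0.45 -102.88] F [-0.6 -0.4 -3.6] T [-0.27  0.02  0.1 ] gap 0.228 j7 -32
TCP s -72.0 y -42.4 jaw-lane -0.01  Fx -0.5 Fy -0.5
```

Request:
{"fn": "play_rows", "kwargs": {"plan": [[0.0001,0.0005,0,0],[0.0002,0.001,0,0],[0.0003,0.0015,0,0],[0.0003,0.0015,0,0],[0.0003,0.0015,0,0],[0.0003,0.0015,0,0],[0.0003,0.0015,0,0],[0.0003,0.0015,0,0],[0.0003,0.0015,0,0],[0.0003,0.0015,0,0]]}}

```text
clock: 68.5
position: [0.4461, 0.265, 0.0313]
ee_rot: [-92.3, 0.4, -102.9]
force: [0.3, -5.8, -1.0]
finger_gap: 0.233
```

```bash
python3 lane.py
```

```text
t 68.5 pos [446.1 265.   31.3] jaw -12.91 rpy [ -92.28    0.36 -102.91] F [ 0.3 -5.8 -1. ] T [-1.29  0.22  0.13] gap 0.233 j7 -32
TCP s -72.1 y -42.0 jaw-lane -0.04  Fx 1.6 Fy -5.5
```

Contact confirmed at −42.2. Back off 2 mm and travel.

Request:
{"fn": "play_rows", "kwargs": {"plan": [[-0.0005,-0.0022,0,0],[0.0045,-0.0033,0,0],[0.0095,-0.0045,0,0],[0.0145,-0.0056,0,0],[0.0195,-0.0067,0,0],[0.0245,-0.0079,0,0],[0.0295,-0.009,0,0],[0.0345,-0.0102,0,0],[0.0385,-0.0111,0,0],[0.0425,-0.012,0,0]]}}

```text
clock: 69.5
position: [0.4869, 0.2531, 0.0311]
ee_rot: [-92.5, 0.3, -102.9]
force: [-4.2, -0.1, -1.9]
finger_gap: 0.233
```

Request:
{"fn": "play_rows", "kwargs": {"plan": [[0.0035,-0.0008,0,0],[0.007,-0.0016,0,0],[0.0105,-0.0024,0,0],[0.014,-0.0032,0,0],[0.0175,-0.004,0,0],[0.021,-0.0048,0,0],[0.0245,-0.0056,0,0],[0.028,-0.0064,0,0],[0.0305,-0.007,0,0],[0.0315,-0.0072,0,0]]}}

```text
clock: 70.5
position: [0.5189, 0.2458, 0.031]
ee_rot: [-92.5, 0.3, -102.9]
force: [-1.5, 1.5, -5.1]
finger_gap: 0.231
```

```bash
python3 lane.py
```

```text
t 70.5 pos [518.9 245.8  31. ] jaw -12.87 rpy [ -92.49    0.29 -102.87] F [-1.5  1.5 -5.1] T [0.35 0.58 0.1 ] gap 0.231 j7 -29
TCP s 3.1 y -44.6 jaw-lane -0.00  Fx -1.8 Fy 1.2
```

Request:
{"fn": "play_rows", "kwargs": {"plan": [[0.0008,-0.0002,0,0],[0.0016,-0.0004,0,0],[0.0024,-0.0006,0,0],[0.0032,-0.0007,0,0],[0.004,-0.0009,0,0],[0.0048,-0.0011,0,0],[0.0056,-0.0013,0,0],[0.0064,-0.0015,0,0],[0.007,-0.0016,0,0],[0.007,-0.0016,0,0]]}}

```text
clock: 71.5
position: [0.5226, 0.2449, 0.0307]
ee_rot: [-92.9, 0.2, -102.8]
force: [-6.8, 2.0, -2.8]
finger_gap: 0.231
```

```bash
python3 lane.py
```

```text
t 71.5 pos [522.6 244.9  30.7] jaw -12.77 rpy [ -92.86    0.21 -102.77] F [-6.8  2.  -2.8] T [0.53 1.63 0.2 ] gap 0.231 j7 -28
TCP s 6.9 y -44.6 jaw-lane 0.10  Fx -7.1 Fy 0.5
```

Stop reached. Withdraw, turn.

Request:
{"fn": "play_rows", "kwargs": {"plan": [[-0.003,0.0007,0,0],[-0.004,0.0009,0,0],[-0.005,-0.005,0,0],[-0.007,-0.013,0,0],[-0.009,-0.022,0,0],[-0.011,-0.031,0,0],[-0.013,-0.04,0,0],[-0.015,-0.048,0,0],[-0.018,-0.05,0.015,0.05],[-0.022,-0.05,0.035,0.1]]}}

```text
clock: 72.5
position: [0.4997, 0.1931, 0.0651]
ee_rot: [-93.0, 0.1, -93.7]
force: [0.4, 0.6, -4.5]
finger_gap: 0.232
```

Request:
{"fn": "play_rows", "kwargs": {"plan": [[-0.005,0,0.01,0.09],[-0.01,0,0.01,0.18],[-0.015,0,0.01,0.27],[-0.02,0,0.01,0.36],[-0.025,0,0.01,0.45],[-0.03,0,0.01,0.54],[-0.035,0,0.01,0.63],[-0.035,0,0.01,0.72],[-0.035,0,0.01,0.81],[-0.035,0,0.01,0.9]]}}

```text
clock: 73.5
position: [0.4648, 0.1924, 0.0752]
ee_rot: [-93.0, 0.1, -12.4]
force: [0.2, 0.3, -3.8]
finger_gap: 0.235
```

Request:
{"fn": "play_rows", "kwargs": {"plan": [[0,0,0,0.09],[0,0,0,0.18],[-0.005,0.01,0,0.27],[-0.01,0.02,0,0.36],[-0.015,0.03,0,0.45],[-0.02,0.04,0,0.54],[-0.025,0.05,0,0.63],[-0.025,0.06,0,0.72],[-0.025,0.06,0,0.81],[-0.025,0.06,0,0.9]]}}

```text
clock: 74.5
position: [0.4398, 0.2519, 0.0753]
ee_rot: [-93.0, 0.1, 68.9]
force: [0.2, 0.2, -4.4]
finger_gap: 0.23
```

```bash
python3 lane.py; python3 - <<'E'
from h import *
im=np.mean([ctrl.read_camera('side').astype(float) for _ in range(3)],0).astype(np.uint8)
a=im[100:190,150:270,::-1]
cv2.imwrite('pics/s19z.png',cv2.resize(a,None,fx=6.5,fy=6.5,interpolation=cv2.INTER_CUBIC))
E
```

```text
t 74.5 pos [439.8 251.9  75.3] jaw 158.94 rpy [-93.03   0.1   68.94] F [ 0.2  0.2 -4.4] T [-0.01  0.18 -0.02] gap 0.23 j7 88
TCP s -75.4 y -56.2 jaw-lane 171.81  Fx 0.1 Fy 0.2
```

View pics/s19z.png

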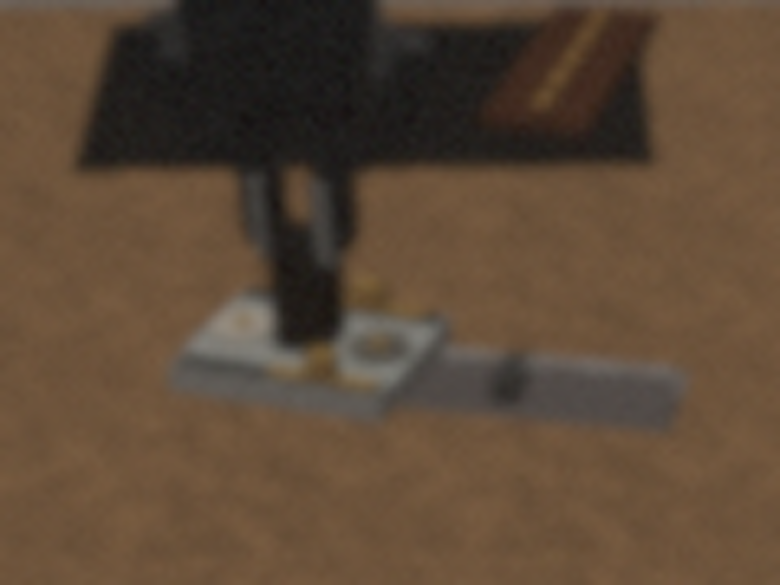

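Request:
{"fn": "play_rows", "kwargs": {"plan": [[0,0,0,0.05],[0.0005,0.002,-0.01,0.091],[0.001,0.004,-0.02,0.091],[0.0015,0.006,-0.028,0.091],[0.0018,0.008,-0.034,0.091],[0.002,0.009,-0.038,0.091],[0.0022,0.0095,-0.041,0.091],[0.0022,0.01,-0.043,0.091],[0.0022,0.01,-0.044,0.091],[0.0022,0.01,-0.044,0.091]]}}

```text
clock: 75.65
position: [0.4421, 0.2612, 0.0311]
ee_rot: [-93.0, 0.1, 76.6]
force: [-0.4, -0.2, -4.6]
finger_gap: 0.232
```

```bash
python3 lane.py
```

```text
t 75.65 pos [442.1 261.2  31.1] jaw 166.56 rpy [-93.     0.12  76.56] F [-0.4 -0.2 -4.6] T [ 0.01  0.11 -0.03] gap 0.232 j7 89
TCP s -75.2 y -46.6 jaw-lane 179.43  Fx -0.3 Fy -0.3
```

Request:
{"fn": "play_rows", "kwargs": {"plan": [[0.0001,0.0006,0,0.006],[0.0003,0.0012,0,0.006],[0.0004,0.0018,0,0.006],[0.0005,0.0024,0,0.006],[0.0007,0.003,0,0.006],[0.0008,0.0036,0,0.006],[0.001,0.0042,0,0.006],[0.001,0.0042,0,0.006],[0.001,0.0042,0,0.006],[0.001,0.0042,0,0.006]]}}

```text
clock: 76.65
position: [0.4428, 0.2639, 0.0309]
ee_rot: [-93.0, 0.3, 77.1]
force: [-1.4, -6.0, -0.3]
finger_gap: 0.231
```

```bash
python3 lane.py
```

```text
t 76.65 pos [442.8 263.9  30.9] jaw 167.06 rpy [-92.99   0.29  77.06] F [-1.4 -6.  -0.3] T [-1.22  0.4  -0.  ] gap 0.231 j7 90
TCP s -75.1 y -43.9 jaw-lane 179.93  Fx -0.1 Fy -6.2
```

Contact exactly as predicted (−43.9). Back off 2 mm and travel.

Request:
{"fn": "play_rows", "kwargs": {"plan": [[-0.0005,-0.0021,0.0003,0],[0.0045,-0.0032,0.0003,0.001],[0.0095,-0.0044,0.0003,0.001],[0.0145,-0.0055,0.0003,0.001],[0.0195,-0.0066,0.0003,0.001],[0.0245,-0.0078,0.0003,0.001],[0.0295,-0.0089,0.0003,0.001],[0.0345,-0.0101,0.0003,0.001],[0.0395,-0.0112,0.0003,0.001],[0.0445,-0.0123,0.0003,0.001]]}}

```text
clock: 77.65
position: [0.4877, 0.2515, 0.0311]
ee_rot: [-93.0, 0.3, 77.1]
force: [0.4, -0.0, -3.6]
finger_gap: 0.23
```

Request:
{"fn": "play_rows", "kwargs": {"plan": [[0.0035,-0.0008,0,0],[0.007,-0.0016,0,0],[0.0105,-0.0024,0,0],[0.014,-0.0032,0,0],[0.0175,-0.004,0,0],[0.021,-0.0048,0,0],[0.0245,-0.0056,0,0],[0.028,-0.0064,0,0],[0.0305,-0.007,0,0],[0.0325,-0.0074,0,0]]}}

```text
clock: 78.65
position: [0.5205, 0.244, 0.0311]
ee_rot: [-93.0, 0.3, 77.1]
force: [-3.1, -0.8, -2.4]
finger_gap: 0.232
```

```bash
python3 lane.py
```

```text
t 78.65 pos [520.5 244.   31.1] jaw 167.13 rpy [-92.98   0.29  77.13] F [-3.1 -0.8 -2.4] T [0.14 0.89 0.04] gap 0.232 j7 100
TCP s 5.0 y -46.0 jaw-lane 180.00  Fx -2.9 Fy -1.4
```

Request:
{"fn": "play_rows", "kwargs": {"plan": [[0.0007,-0.0002,0,0],[0.0014,-0.0003,0,0],[0.002,-0.0004,0,0],[0.0027,-0.0006,0,0],[0.0033,-0.0008,0,0],[0.004,-0.0009,0,0],[0.0047,-0.0011,0,0],[0.0054,-0.0012,0,0],[0.006,-0.0014,0,0],[0.0065,-0.0015,0,0]]}}

```text
clock: 79.65
position: [0.5241, 0.2431, 0.0308]
ee_rot: [-92.7, 0.4, 77.2]
force: [-8.0, 0.8, -0.8]
finger_gap: 0.23
```

```bash
python3 lane.py
```

```text
t 79.65 pos [524.1 243.1  30.8] jaw 167.25 rpy [-92.74   0.36  77.25] F [-8.   0.8 -0.8] T [0.37 2.08 0.25] gap 0.23 j7 101
TCP s 8.7 y -46.0 jaw-lane 180.12  Fx -8.0 Fy -1.0
```

Request:
{"fn": "play_rows", "kwargs": {"plan": [[-0.003,0.0007,0,0],[-0.004,0.0009,0,0],[-0.005,-0.005,0,0],[-0.007,-0.013,0,0],[-0.009,-0.022,0,0],[-0.011,-0.031,0,0],[-0.013,-0.04,0,0],[-0.015,-0.048,0.01,0],[-0.015,-0.06,0.04,0],[-0.015,-0.07,0.075,0]]}}

```text
clock: 80.65
position: [0.508, 0.1715, 0.1062]
ee_rot: [-92.6, 0.5, 77.3]
force: [0.9, 0.5, -4.1]
finger_gap: 0.231
```

Request:
{"fn": "play_rows", "kwargs": {"plan": [[0.0,-0.02,0.03,-0.05],[0.0,-0.05,0.045,-0.13],[0.0,-0.085,0.045,-0.21],[0.0,-0.125,0.045,-0.29],[0.0,-0.165,0.045,-0.37],[0.0,-0.205,0.045,-0.45],[-0.005,-0.245,0.045,-0.53],[-0.01,-0.285,0.045,-0.61],[-0.02,-0.325,0.045,-0.69],[-0.03,-0.36,0.045,-0.77]]}}

```text
clock: 81.65
position: [0.477, -0.1907, 0.1519]
ee_rot: [-92.6, 0.5, 7.6]
force: [0.2, -0.7, -3.6]
finger_gap: 0.234
```

Request:
{"fn": "play_rows", "kwargs": {"plan": [[-0.01,-0.02,0,-0.02],[-0.025,-0.045,0,-0.035],[-0.04,-0.07,0,-0.035],[-0.055,-0.095,0,-0.035],[-0.07,-0.115,0,-0.035],[-0.08,-0.125,0,-0.035],[-0.085,-0.13,0,-0.035],[-0.085,-0.13,0,-0.035],[-0.085,-0.13,0,-0.035],[-0.085,-0.13,0,-0.035]]}}

```text
clock: 82.65
position: [0.3933, -0.3192, 0.1521]
ee_rot: [-92.6, 0.4, 4.7]
force: [-1.0, 0.0, -3.2]
finger_gap: 0.231
```

```bash
python3 -c "
from now import *
st();im=snap('top','t20');print(carriers(im,roi=(120,150,420,275)))
im=snap('side','s20');a=im[200:380,80:320,::-1];cv2.imwrite('pics/s20z.png',cv2.resize(a,None,fx=3.3,fy=3.3,interpolation=cv2.INTER_CUBIC))"
```

```text
t 82.65 pos [ 393.3 -319.2  152.1] jaw 94.65 rpy [-92.61   0.38   4.65] F [-1.   0.  -3.2] T [0.08 0.02 0.02] gap 0.231 j7 111
[(387.1, -370.2, 156.9, 91.4, 89.27), (489.5, -310.2, 100.0, 81.5, -86.39), (508.1, 309.1, 182.1, 66.1, -13.1), (594.3, -304.5, 99.8, 81.6, -86.8)]
```

View pics/s20z.png

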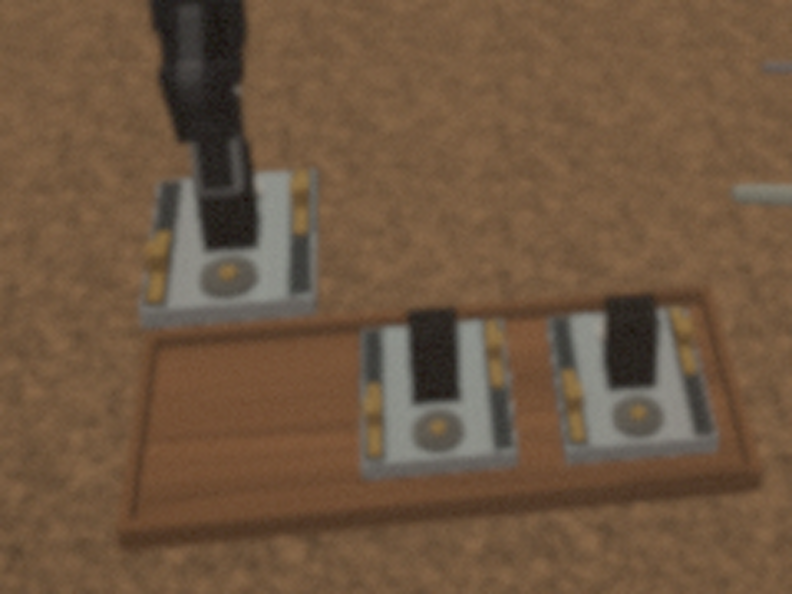

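Request:
{"fn": "play_rows", "kwargs": {"plan": [[-0.001,-0.001,-0.01,-0.005],[-0.001,-0.001,-0.025,-0.005],[-0.001,-0.001,-0.04,-0.005],[-0.001,-0.001,-0.055,-0.005],[-0.001,-0.001,-0.07,-0.005],[-0.001,-0.001,-0.085,-0.005],[-0.001,-0.001,-0.097,-0.005],[-0.001,-0.001,-0.105,-0.005],[-0.001,-0.001,-0.108,-0.005],[-0.001,-0.001,-0.108,-0.005]]}}

```text
clock: 83.75
position: [0.392, -0.3206, 0.0438]
ee_rot: [-92.6, 0.4, 4.2]
force: [1.0, -0.0, -3.9]
finger_gap: 0.23
```

Request:
{"fn": "play_rows", "kwargs": {"plan": [[0,0,-0.001,0],[0,0,-0.002,0],[0,0,-0.003,0],[0,0,-0.004,0],[0,0,-0.005,0],[0,0,-0.006,0],[0,0,-0.007,0],[0,0,-0.008,0],[0,0,-0.009,0],[0,0,-0.009,0]]}}

```text
clock: 84.75
position: [0.392, -0.3209, 0.0353]
ee_rot: [-92.7, 0.4, 4.2]
force: [-0.3, -0.3, 2.1]
finger_gap: 0.23
```

```bash
python3 -c "
from now import *
st();im=snap('side','s21');a=im[220:390,80:320,::-1];cv2.imwrite('pics/s21z.png',cv2.resize(a,None,fx=3.3,fy=3.3,interpolation=cv2.INTER_CUBIC))"
```

```text
t 84.75 pos [ 392.  -320.9   35.3] jaw 94.16 rpy [-92.65   0.43   4.16] F [-0.3 -0.3  2.1] T [0.15 0.29 0.  ] gap 0.23 j7 103
```

View pics/s21z.png

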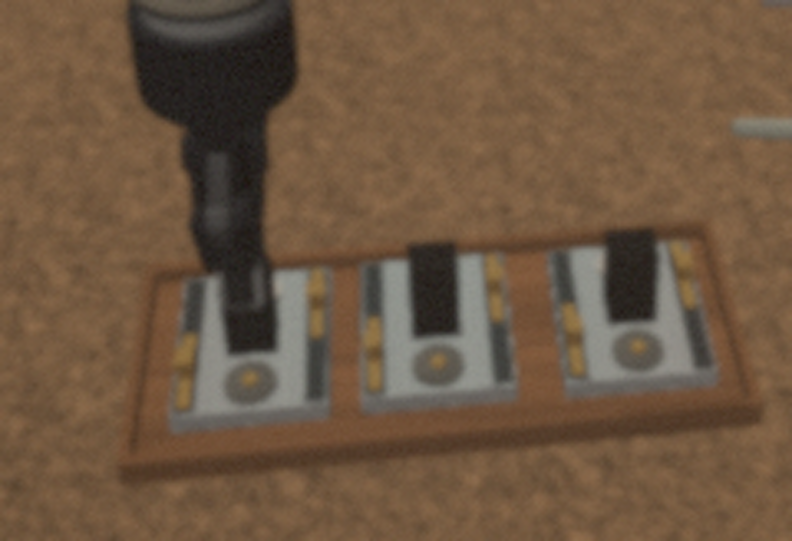

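Well placed, on the floor. Open and rise, move aside.

Request:
{"fn": "play_rows", "kwargs": {"plan": [[0,0,0,0],[0,0,0,0],[0,0,0,0],[0,0,0,0],[0,0,0,0],[0,0,0,0],[0,0,0.01,0],[0,0,0.03,0],[0,0,0.06,0],[0,0,0.1,0]], "grip": -1}}

```text
clock: 85.8
position: [0.3909, -0.3202, 0.1358]
ee_rot: [-92.5, 0.6, 4.2]
force: [-0.0, -1.2, 0.5]
finger_gap: 0.997
```

Request:
{"fn": "play_rows", "kwargs": {"plan": [[0.01,0.03,0.02,0],[0.02,0.07,0.03,0],[0.03,0.11,0.03,0],[0.045,0.15,0.03,0],[0.06,0.19,0.03,0],[0.075,0.23,0.03,0],[0.09,0.27,0.03,0],[0.09,0.31,0.03,0],[0.09,0.35,0.03,0],[0.09,0.38,0.03,0]]}}

```text
clock: 86.8
position: [0.4807, 0.063, 0.1666]
ee_rot: [-92.4, 0.5, 4.3]
force: [0.4, -0.1, -1.3]
finger_gap: 1.001
```

```bash
python3 -c "
from now import *
st();im=np.mean([ctrl.read_camera('top').astype(float) for _ in range(4)],0).astype(np.uint8)
t=np.radians(4.2)
for o in carriers(im,roi=(320,150,420,290),zplate=.018):
    d=np.array([o[0]-491.5,o[1]+312.3]);print(o,'tray',d@[np.cos(t),np.sin(t)],d@[-np.sin(t),np.cos(t)])
cv2.imwrite('pics/t22z.png',cv2.resize(im[160:285,325:395,::-1],None,fx=4.7,fy=4.7,interpolation=cv2.INTER_CUBIC))
cv2.imwrite('pics/t22.png',im[:,:,::-1])
im=np.mean([ctrl.read_camera('side').astype(float) for _ in range(4)],0).astype(np.uint8);a=im[270:370,110:315,::-1];cv2.imwrite('pics/s22z.png',cv2.resize(a,None,fx=3.9,fy=5,interpolation=cv2.INTER_CUBIC))"
```

```text
t 86.8 pos [480.7  63.  166.6] jaw 94.35 rpy [-92.45   0.51   4.35] F [ 0.4 -0.1 -1.3] T [ 0.05 -0.02 -0.03] gap 1.001 j7 64
(394.1, -316.4, 99.3, 81.4, -86.11) tray -97.43870668988548 3.0444110436110803
(489.5, -308.7, 99.5, 81.1, -86.39) tray -1.7309714447894404 3.736808512263335
(593.8, -303.1, 99.2, 81.3, -86.74) tray 102.69906243363623 1.6830256243082853
```

View pics/t22z.png

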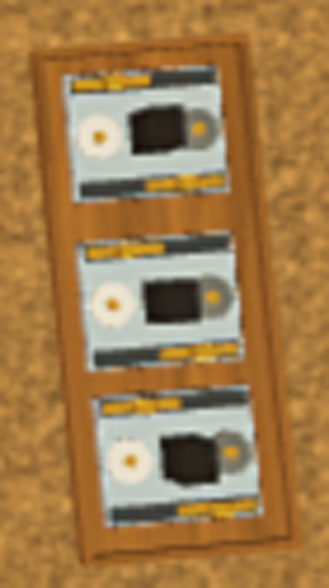

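View pics/s22z.png

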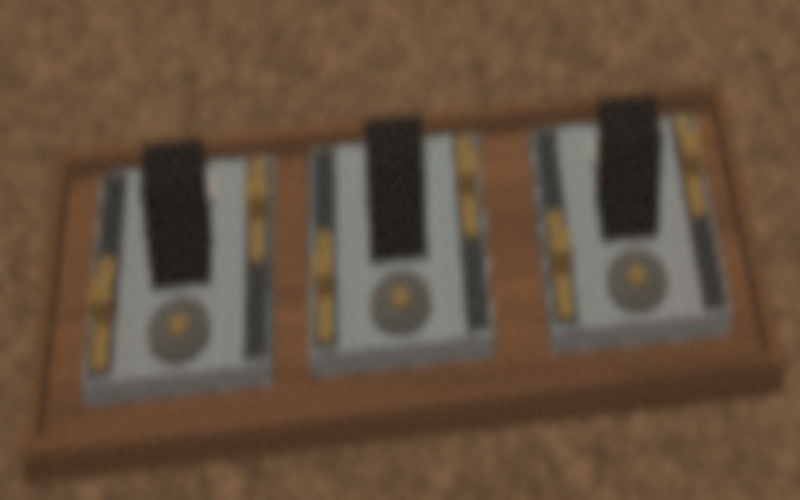

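View pics/t22.png

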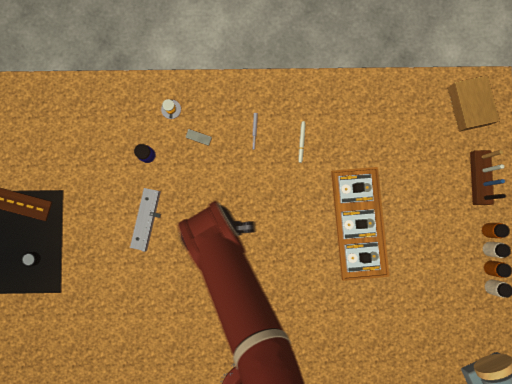

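```bash
python3 -c "
from h import *
a=cv2.imread('pics/s22z.png')
for cx,cy,ang in((394.1,-318.4,93.9),(489.5,-310.7,93.6),(593.8,-305.1,93.3)):
    t=np.radians(ang);X=np.array([np.cos(t),np.sin(t)]);Y=np.array([-X[1],X[0]])
    for val,col in((.04,(0,0,255)),(.034,(255,0,0))):
      for x,y in((.020-val,.033),(val-.02,-.033)):
        p=np.array([cx,cy])/1000+x*X+y*Y
        u,v=proj('side',[p[0],p[1],.032]);cv2.circle(a,(int((u-110+.5)*3.9),int((v-270+.5)*5)),3,col,-1)
cv2.imwrite('pics/s23.png',a)"
```

```text
(no output)
```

View pics/s23.png

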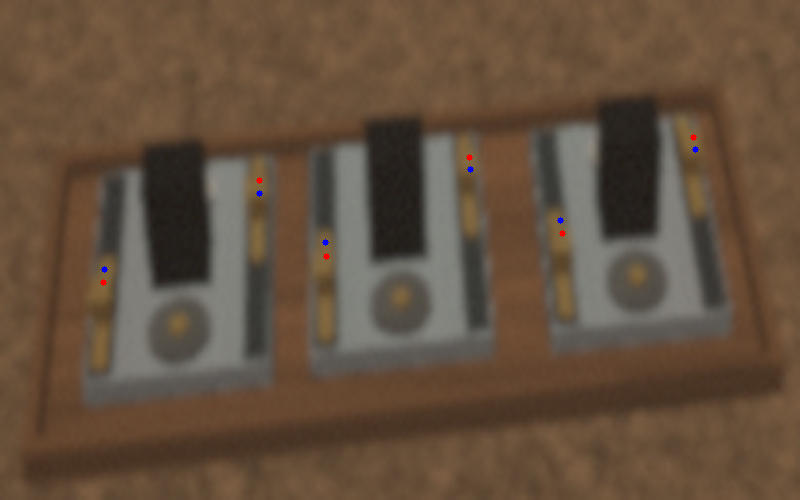

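```bash
python3 -c "
from h import *
ctrl.finish_job();print(ctrl.get_state()['clock'])"
```

```text
the job is handed in; nothing more can be done
the job is handed in; nothing more can be done
```

All three carriers have both bolts shut and lie in the tray. I handed the job in at about 87 s; it reports no verdict.

- **Bolts:** I drew each long side along the bracket about 2 mm off its face. Every pass ended against the stop, where the push rose from about 3 N to 6–8 N with the tool 7–9 mm past the blade. In the last side picture the tabs sit where shut bolts should be, as far as the blur allows. The fingers held only the handles.
- **Tray:** the last top view put the carriers at tray x −97, −2 and +103 mm and y +2 to +4 mm, which is inside the limits. They look flat on the floor. I did not measure their tilt or height directly.
- **Bystanders:** the pen body, seating tool, slip and bottle look unmoved between the first and last pictures. This was by eye, not measured.

Two things went less smoothly:

- **First pass:** the first carrier dug into the counter, with up to about 18 N of drag. I lifted it about 2 mm and it then ran freely, and I did the later passes lifted. The tool kept a tilt of 1–3° from this for the rest of the job.
- **Side camera:** the side view placed the bracket face up to 5 mm nearer the lane than the top view did. I set the gap from measured contact with the face, which put it about 3 mm nearer.

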